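# Lay a standing gauge-block case down on its tip-down stand

### The arm

A 7-joint arm with a two-finger parallel gripper is mounted at the origin on a cart in front of the work surface, level with it; the furniture and walls round the work are solid. World frame = base frame: x ahead of the robot, y to its left, z up, the work surface at z = 0. Lengths are in mm, angles in rad, forces in N, time in s.
With the tool pointing down it reaches from about 375 to 925 mm from the base axis. Payload 3.1 kg.
Tool frame: the origin (TCP) lies midway between the tips of the shut fingers; the grasp point (between the pads) lies 19 mm behind it (r.hold_point_z is the distance from the TCP to the grasp point, in mm); z points along the fingers, y is the line along which they close (so a half turn about z gives the same grasp; the last joint's range is limited). The gripper opens to 85 mm and grips with 20 to 120 N. Pads are 22 mm wide; open, the fingers measure 114 mm over their backs; the gripper's body (76 mm by 85 mm) begins 54 mm behind the grasp point. The pads swing forward as they close: fully open they stand 13 mm farther back than shut.
Start: joints at [1.243, 0.383, 0.044, 1.598, -0.018, 1.161, -0.05], TCP at [148.079, -632.91, 231.269] pointing down, gripper open.
Joint ranges: [-2.61, 2.61], [-0.41, 2.15], [-1.48, 1.57], [0, 2.5], [-1.57, 4.71], [0.05, 1.97], [-2.85, 2.85]. Speed limits (rad/s): [2.79, 2.79, 3.14, 3.14, 3.14, 3.14, 3.14].

### API

Orientations are given as a unit quaternion [w, x, y, z].
In Python, from rig import r, optics, trace, landmark_of gives the robot as it stands. The module is installed in compiled form; this text tells all that it offers.
- The arm moves only by the tool step_arm, never from a script. Its argument "steps" is a list of rows, each an object of numbers: "claw": the opening, from 0 (shut) to 1 (fully open); "dx", "dy", "dz": the shift along the tool's x, y, z normalised to -1 to 1, where 1 is 15 cm; "ax", "ay", "az": the turn, a rotation vector about the tool's x, y, z normalised to -1 to 1, where 1 is pi/4 rad. A call has 1 to 20 rows; each row is the pose to reach, as a shift and turn from the pose commanded when the call began, along the tool's axes at that moment; what a row does not reach only later rows make up. A row lasts 1/8 s, in which the tool goes at most 62.5 mm and 10.7 degrees, less where a joint would pass 70% of its speed; a pose out of reach is approached as far as the arm can. A call with a number of a shift or a turn outside -1 to 1 is refused whole. A call with a gripper value outside its range is refused whole. The fingers move at their own pace and stop on an object; "squeeze" is the grip in N (left out, the last holds). Time passes only in rows, so rows that repeat a pose let the fingers close. It gives the time, the measured TCP pose, the force, the opening and the grip force at its end, in the units of the state.
- r.read_state(): the state, without advancing time (a new reading comes with each control period).
- optics.get_image(name): name is "scene" or "top" or "wrist"; returns a dict with "pixels" (384x512x3 uint8, red, green, blue), "fx", "fy", "cx", "cy" (pixels), "view" (4x4, takes a point from world to camera coordinates); the wrist camera has in their place "mount" (4x4, takes a point from camera to tool coordinates, whose origin is the TCP and whose axes are the flange's). Camera axes: x right, y up, looking along -z (the intrinsics and any distortion apply to the point x, -y, -z); pixel columns grow to the right and rows downward; lengths in mm; the calibration is good to about 2 mm. A picture is of the moment at which its call begins: read the wrist's pose just before it. There is no depth.
- r.job_done(): hands the job in; it is judged then, once.
Trained networks look in the newest picture that a camera, given by its name, has taken for a name from the list of things; names that differ only in an ending like _2 or _b are one class to them, and where a whole thing is asked for, a point or a joint stands for the part that bears it (a point fixed in the world has none). Each returns a list of dicts, best first, with "score" (0 to 1); they miss things now and then, are a little off and sometimes report something else, mostly with a low value. They report only what shows in the picture. A call takes as long as a camera call.
- trace(camera, label): "region" (384x512 bool, what is visible of it) and "box" ([left, top, right, bottom] in pixels, round what is visible of it).
- landmark_of(camera, label): "position" ([row, column] in pixels: a listed point, or the origin of a listed thing).
The state is a dict: "t": time; "joint_positions": joint angles; "qd": joint speeds; "effort": joint torques, N m; "ee_pos": TCP position; "eef_rot": TCP orientation; "ft_force": force on the tool from outside, world axes, zero at the start; "moment": the same for the moment, N m; "opening": finger opening in mm; "gripper_force": force on a finger pad.
Only numpy, scipy, OpenCV 4.12 (cv2) and the standard library are available. Lean on these libraries where they do the work, as an engineer would, in place of code of your own. Each camera call takes 0.05 s, during which the arm holds its last target. There are 200 camera calls.

### The job

The wooden gauge-block case has been left standing on its front edge in front of the tip-down stand. Push it, still upright, square up against the stand's low stop bar, then push high on its lid so that it tips over the bar onto the raised padded leaf, and keep pushing it over until the stiff leaf is fully down and the case lies flat on it, lid up; seat it by pressing on the lid with about 15 N for half a second, then let go. Never push the case harder than 25 N, do not let it drop, do not push the leaf down before the case leans on it, and leave the other things on the desk where they are.

Things in the scene. Friction and masses are not known exactly. Their poses are not given: they have to be found in the camera images.
- gauge_case: Closed red-brown wooden case, 170 mm wide (own y), 52 mm thick (own z, 0 underside to 52 lid top), depth own x -51 to 49, 0.7 to 0.95 kg; the lid cannot open. Origin: centre of the underside. It starts standing on its front edge: own x up, lid (own z) towards the robot, underside towards the stand, 103 mm high, origin 54.5 mm above the desk. Lying flat, own z points up.
- case_foot (a point): Middle of the case's lower edge as it stands, at the underside face (own x -54.5): the edge that meets the stop bar. Two hard slippery glides 3.5 mm high carry the case. Pushed up to 50 mm above the desk it slides, with 1 to 3 N; pushed high with its foot at the bar it tips, with 2 to 4 N, and balances at about 27 degrees.
- tip_stand: Flat aluminium stand fixed to the desk, 120 mm deep (own x 0 to 120) and 200 mm wide (own y). Origin at desk level in the middle of the front face of its stop bar, the face nearest the robot; own x points away from the robot along the stand, the direction to push, own y to the left, own z up.
- stop_bar (a point): Middle of the top front edge of the stand's steel stop bar, which is 10 mm deep, 200 mm wide, 7 mm high and fixed; its front face stops the foot of the standing case.
- rest_leaf (a joint): Leaf angle, rad: 0 = fully down on a hard end stop (pad top 8.5 mm above the desk), starts 0.85 to 1.05, limit 1.2. Hinge line along the stand's y, 7 mm behind the bar's front face, 4.5 mm above the desk. Stiff (0.9 N m friction): it stays where left and does not sink under the case; pushed through the case 80 mm from the hinge it takes 1 to 10 N, less as it goes down.
- leaf_pad (a point): Centre of the upper face of the black rubber pad (100 mm long, 146 mm wide) on the leaf; 58 mm from the hinge line along the leaf and 4 mm above it; turns with the leaf. Once the leaf is down everything is rigid: half a millimetre more adds about 10 N.
- v_block: Bystander: ground steel V-block, 45x40x36 mm, beside the stand; origin at the centre of its underside.
- objective_can: Bystander: small metallic screw can, 47 mm across, 52 mm high, beside the stand; origin at the centre of its underside.
- ring_gauge: Bystander: steel ring, 46 mm across, 16 mm high; origin at the centre of its underside.
- usb_stick: Bystander: USB stick 18x53x8 mm; origin at the centre of its underside.
- eraser: Bystander: eraser in a sleeve, 20x44x12 mm; origin at the centre of its underside.

How it is judged:
By the outcome, as a careful person would: the job done as asked, in the order asked, and still so for the second after the job is handed in, with the robot touching nothing.
It also fails if it takes over 72 s, if anything falls off the work surface, if the arm or the gripper's body presses on something with over 40 N, if the wrist force passes 120 N, or if a joint passes its speed limit or range.

## Working session

There is one attempt and no reset: what is moved stays moved. The work goes in short steps, Python scripts to look and compute and a tool call to move; the robot and the scene stay as the last step left them, time stands still between calls to the robot, and variables do not carry over. Pictures are saved under pics/ and viewed, at most 10 in all, crops included, and the job is handed in when it is done.

Besides the shell and the picture viewer there is one more tool, called after "Request:" by a JSON object that holds its "method" and its "body". step_arm: Moves the arm, as the interface text tells. Scaled input: -1 to 1 covers 15 cm each way for a shift and pi/4 rad each way for a turn. Its arguments: {"type":"object","properties":{"steps":{"type":"array","items":{"type":"object","properties":{"claw":{"type":"number"},"dx":{"type":"number","minimum":-1,"maximum":1},"dy":{"type":"number","minimum":-1,"maximum":1},"dz":{"type":"number","minimum":-1,"maximum":1},"ax":{"type":"number","minimum":-1,"maximum":1},"ay":{"type":"number","minimum":-1,"maximum":1},"az":{"type":"number","minimum":-1,"maximum":1}}}},"squeeze":{"type":"number"}},"required":["steps"]}

```bash
mkdir -p pics; cat > h.py <<'E'
import numpy as np, cv2
from rig import r, optics, trace, landmark_of
from scipy.spatial.transform import Rotation as R
def rot(q): return R.from_quat([q[1],q[2],q[3],q[0]])
def cam(name):
    s=r.read_state(); im=optics.get_image(name)
    if 'view' in im: V=np.array(im['view'])
    else:
        T=np.eye(4);T[:3,:3]=rot(s['eef_rot']).as_matrix();T[:3,3]=s['ee_pos'];V=np.linalg.inv(T@np.array(im['mount']))
    im['V']=V; return im
def ray(im,row,col):
    d=np.array([(col-im['cx'])/im['fx'],-(row-im['cy'])/im['fy'],-1.])
    C=np.linalg.inv(im['V']); return C[:3,3],C[:3,:3]@d
def atz(im,row,col,z):
    o,d=ray(im,row,col); return o+d*(z-o[2])/d[2]
def proj(im,p):
    c=im['V']@np.append(p,1.); return np.array([im['cy']-im['fy']*c[1]/-c[2], im['cx']+im['fx']*c[0]/-c[2]])
def tri(a,b):
    A=np.zeros((3,3));B=np.zeros(3)
    for o,d in (a,b):
        d=d/np.linalg.norm(d);P=np.eye(3)-np.outer(d,d);A+=P;B+=P@o
    x=np.linalg.solve(A,B); return x,[np.linalg.norm(np.cross(x-o,d/np.linalg.norm(d))) for o,d in (a,b)]
def save(im,n): cv2.imwrite('pics/'+n,cv2.cvtColor(im['pixels'],cv2.COLOR_RGB2BGR))
E
python3 - <<'E'
from h import *
np.set_printoptions(precision=1,suppress=True)
ims={}
names=['gauge_case','case_foot','tip_stand','stop_bar','leaf_pad','v_block','objective_can','ring_gauge','usb_stick','eraser']
L={}
for c in('scene','top'):
    im=ims[c]=cam(c);print(c,im['pixels'].shape,[k for k in im],im['fx'],np.linalg.inv(im['V'])[:3,3])
    for n in names:
        l=landmark_of(c,n)
        if l: L[c,n]=l[0]['position'];print(n,l[0]['score'],L[c,n],atz(im,*L[c,n],0), len(l))
        else: print(n,'none')
for n in names:
    if ('scene',n) in L and ('top',n) in L: print(n,*tri(ray(ims['scene'],*L['scene',n]),ray(ims['top'],*L['top',n])))
a=np.hstack([ims['scene']['pixels'],ims['top']['pixels']])
cv2.imwrite('pics/a.png',cv2.cvtColor(cv2.resize(np.vstack([ims['scene']['pixels'],ims['top']['pixels']]),(400,600),interpolation=cv2.INTER_AREA),cv2.COLOR_RGB2BGR))
save(ims['scene'],'s1.png');save(ims['top'],'t1.png')
print(r.read_state())
E
```

```text
scene (384, 512, 3) ['pixels', 'fx', 'fy', 'cx', 'cy', 'view', 'V'] 388.40880204148306 [ 61.7 441.  697.9]
gauge_case 0.98 [220.2, 246.7] [535.9  52.9  -0. ] 1
case_foot none
tip_stand 0.56 [217.7, 238.2] [555.4  63.1   0. ] 1
stop_bar 0.89 [217.5, 238.4] [555.5  62.4   0. ] 1
leaf_pad 0.84 [196.6, 229.3] [625.3  35.    0. ] 1
v_block 0.95 [246.6, 184.8] [566.8 208.1   0. ] 1
objective_can 0.89 [192.0, 281.6] [550.6 -76.5   0. ] 1
ring_gauge 0.7 [154.4, 278.7] [ 666.  -175.7    0. ] 2
usb_stick 0.53 [226.9, 353.8] [ 355.  -123.8    0. ] 1
eraser 0.63 [323.0, 217.8] [373.1 262.3   0. ] 1
top (384, 512, 3) ['pixels', 'fx', 'fy', 'cx', 'cy', 'view', 'V'] 374.85842246553966 [321.9  36.9 889.1]
gauge_case 0.8 [190.2, 234.6] [505.8  78.8   0. ] 1
case_foot none
tip_stand 0.92 [170.1, 236.9] [556.  73.   0.] 1
stop_bar 0.59 [171.5, 236.7] [552.5  73.5   0. ] 1
leaf_pad 0.6 [147.0, 241.2] [615.1  62.    0. ] 1
v_block 0.94 [165.6, 186.1] [569.  197.6   0. ] 1
objective_can 0.9 [173.1, 299.3] [546.5 -79.6   0. ] 1
ring_gauge 0.48 [130.2, 334.8] [ 656.2 -173.     0. ] 2
usb_stick 0.68 [250.1, 
[... 643 characters left out ...]

ring_gauge [ 655.4 -169.2    9. ] [np.float64(3.041817729026585), np.float64(3.0418177290265986)]
usb_stick [ 359.1 -129.3   -7.5] [np.float64(1.124705593978163), np.float64(1.1247055939782322)]
eraser [377.8 261.3  -7.5] [np.float64(1.5553446883272182), np.float64(1.5553446883271775)]
{'t': 1.1, 'joint_positions': array([ 1.2,  0.4,  0. ,  1.6, -0. ,  1.2, -0. ]), 'qd': array([-0.,  0.,  0.,  0., -0.,  0.,  0.]), 'effort': array([ -0. , -43.3,   1. , -25. ,   0. ,   0. ,  -0. ]), 'ee_pos': array([ 148.1, -632.9,  231.3]), 'eef_rot': array([ 0. ,  1. ,  0.1, -0. ]), 'ft_force': array([ 0.9, -1.2,  0.5]), 'moment': array([ 0.1,  0.1, -0. ]), 'gripper_force': 0.0, 'opening': 85.4349121375994}
```

View both.

View pics/s1.png

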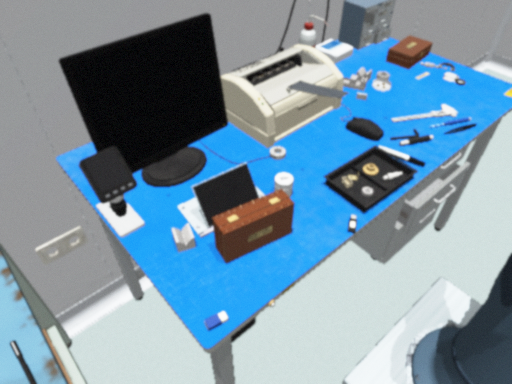

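View pics/t1.png

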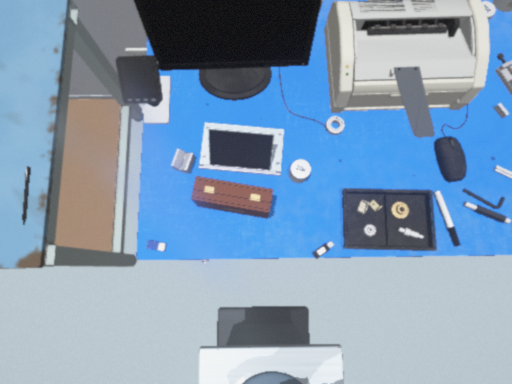

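```bash
cat > fit.py <<'E'
from h import *
from scipy.optimize import differential_evolution
def hullmask(im,P):
    m=np.zeros((384*4,512*4),np.uint8)
    q=np.array([proj(im,p)[::-1] for p in P]); h=cv2.convexHull(((q+.5)*4).astype(np.float32)).astype(np.int32)
    cv2.fillPoly(m,[h],1); return cv2.resize(m.astype(np.float32),(512,384),interpolation=cv2.INTER_AREA)
def place(P,x,y,yaw): 
    c,s=np.cos(yaw),np.sin(yaw); P=np.array(P,float); return np.c_[x+c*P[:,0]-s*P[:,1],y+s*P[:,0]+c*P[:,1],P[:,2]]
# standing case: frame at underside centre at desk level, x towards stand
CASE=[(a,b,c) for a in(0,-52) for b in(-85,85) for c in(3.5,103.5)]
BASE=[(a,b,c) for a in(0,120) for b in(-100,100) for c in(0,6)]
def leaf(t): return [(7+u*np.cos(t)-w*np.sin(t),b,4.5+u*np.sin(t)+w*np.cos(t)) for u in(6,108) for b in(-73,73) for w in(0,4)]
def stand(im,x,y,yaw,t):
    return np.maximum(hullmask(im,place(BASE,x,y,yaw)),hullmask(im,place(leaf(t),x,y,yaw)))
def fit(fn,ims,masks,care,b):
    def cost(p): return sum((np.abs(fn(ims[c],*p)-masks[c])*care[c]).sum() for c in masks)
    s=differential_evolution(cost,b,seed=1,maxiter=60,popsize=12,tol=1e-4); return s.x,s.fun
E
cat > m.py <<'E'
from fit import *
np.set_printoptions(precision=3,suppress=True)
ims,mc,ms,care={},{},{},{}
for c in('scene','top'):
    ims[c]=cam(c)
    a=trace(c,'gauge_case');b=trace(c,'tip_stand')
    print(c,[(i['score'],i['box'],i['region'].sum()) for i in a[:2]+b[:2]])
    mc[c]=a[0]['region'].astype(float);ms[c]=b[0]['region'].astype(float)
    care[c]=1-cv2.dilate(mc[c],np.ones((3,3)))
one={c:1 for c in ims}
cf=lambda im,*p:hullmask(im,place(CASE,*p))
sb=[(500,600),(30,110),(-.4,.4),(.8,1.1)]
for cams in(['scene'],['top'],['scene','top']):
    print(cams,'case',fit(cf,ims,{c:mc[c] for c in cams},one,[(450,550),(40,110),(-.4,.4)]))
    print('stand',fit(stand,ims,{c:ms[c] for c in cams},care,sb))
E
time python3 m.py
```

```text
scene [(0.58, [207.9, 190.0, 292.9, 261.3], np.int64(3824))]Traceback (most recent call last):
  File "m.py", line 8, in <module>
    mc[c]=a[0]['region'].astype(float);ms[c]=b[0]['region'].astype(float)
                                             ~^^^
IndexError: list index out of range

real	0m2.465s
user	0m1.192s
sys	0m0.137s
```

```bash
python3 - <<'E'
s=open('m.py').read()
s=s.replace("b=trace(c,'tip_stand')","b=(trace(c,'tip_stand') or trace(c,'tip_stand') or trace(c,'leaf_pad') or trace(c,'rest_leaf'))")
s=s.replace("ms[c]=b[0]['region'].astype(float)","ms[c]=b[0]['region'].astype(float) if b else None")
s=s.replace("    print('stand'","    if all(ms[c] is not None for c in cams): print('stand'")
s=s.replace("one={","np.savez('masks.npz',**{'c'+c:mc[c] for c in mc},**{'s'+c:ms[c] for c in ms if ms[c] is not None})\none={",1)
open('m.py','w').write(s)
E
time python3 m.py
```

```text
scene [(0.57, [189.6, 159.7, 257.5, 229.3], np.int64(2362))]Traceback (most recent call last):
  File "m.py", line 8, in <module>
    mc[c]=a[0]['region'].astype(float);ms[c]=b[0]['region'].astype(float) if b else None
          ~^^^
IndexError: list index out of range

real	0m2.046s
user	0m1.082s
sys	0m0.110s
```

```bash
cat >> fit.py <<'E'
def get(c,label,n=5):
    for _ in range(n):
        a=trace(c,label)
        if a and a[0]['score']>.4: return a
    return []
E
sed -i "s/a=trace(c,'gauge_case');b=.*/a=get(c,'gauge_case');b=get(c,'tip_stand')/" m.py
time python3 m.py
```

```text
scene [(0.93, [212.2, 190.0, 294.7, 263.5], np.int64(3783)), (0.66, [181.5, 162.0, 262.9, 235.2], np.int64(2870)), (0.48, [193.1, 162.1, 258.8, 228.1], np.int64(2333))]
top [(0.81, [192.1, 178.9, 275.1, 219.5], np.int64(2317)), (0.95, [199.4, 122.8, 286.6, 173.7], np.int64(3713))]
['scene'] case (array([505.953,  74.99 ,  -0.175]), np.float64(86.5))
stand (array([554.767,  65.373,  -0.096,   0.883]), np.float64(88.5))
['top'] case (array([502.645,  74.174,  -0.198]), np.float64(90.6875))
stand (array([551.987,  67.158,  -0.107,   0.991]), np.float64(147.8125))
['scene', 'top'] case (array([504.38 ,  75.359,  -0.186]), np.float64(245.625))
stand (array([552.504,  67.07 ,  -0.111,   0.866]), np.float64(263.5))
real	1m43.129s
user	2m9.910s
sys	0m27.358s
```

```bash
cat > go.py <<'E'
from h import *
S=np.array([552.5,67.0]); YAW=-0.108
u=np.array([np.cos(YAW),np.sin(YAW)]); n=np.array([-u[1],u[0]])
def Rt(tau,yaw=YAW):
    t=np.radians(tau); U=np.array([np.cos(yaw),np.sin(yaw),0]); Z=np.array([0,0,1.])
    z=U*np.sin(t)-Z*np.cos(t); x=U*np.cos(t)+Z*np.sin(t); return np.c_[x,np.cross(z,x),z]
def W(a,l,z): return np.r_[S+a*u+l*n,z]      # stand frame -> world
def inS(p): d=np.array(p[:2])-S; return np.r_[d@u,d@n,p[2]]
def step(p0,R0,p,Rr):
    d=R0.T@(np.array(p)-p0)/150; a=R.from_matrix(R0.T@Rr).as_rotvec()/(np.pi/4); return np.round(np.r_[d,a],4)
def chain(targets):  # each target is one call, starting at the previous one
    s=r.read_state(); p,Q=np.array(s['ee_pos']),rot(s['eef_rot']).as_matrix()
    for t,Rr in targets: print(np.round(t,1),step(p,Q,t,Rr)); p,Q=t,Rr
E
python3 - <<'E'
from go import *
s=r.read_state();Q=rot(s['eef_rot']).as_matrix();print(Q.round(3),s['t'])
p=np.array(s['ee_pos']); D=Rt(0)
chain([(np.array([290,-490,231.]),Q),(np.array([400,-350,231.]),D),(np.array([430,-205,231.]),Rt(15)),(np.array([430,-60,231.]),Rt(30)),(W(-150,5,200),Rt(30)),(W(-150,5,90),Rt(30)),(W(-150,5,30),Rt(30))])
E
```

```text
[[ 0.974  0.228  0.   ]
 [ 0.228 -0.974  0.   ]
 [ 0.    -0.    -1.   ]] 1.8
[ 290. -490.  231.] [ 1.1384 -0.7121  0.0018  0.      0.      0.    ]
[ 400. -350.  231.] [ 0.9267 -0.7417  0.     -0.     -0.      0.4301]
[ 430. -205.  231.] [ 0.0946 -0.9826  0.      0.      0.3333 -0.    ]
[430. -60. 231.] [-0.1006 -0.961  -0.027   0.      0.3333  0.    ]
[403.9  88.1 200. ] [-0.3453 -0.9631  0.0393  0.      0.      0.    ]
[403.9  88.1  90. ] [-0.3667  0.      0.6351  0.      0.      0.    ]
[403.9  88.1  30. ] [-0.2     0.      0.3464  0.      0.      0.    ]
```

Request:
{"method": "step_arm", "body": {"steps": [{"dx":0.4,"dy":-0.3,"claw":0},{"dx":0.7,"dy":-0.5,"claw":0},{"dx":1,"dy":-0.72,"claw":0},{"dx":1,"dy":-0.9,"claw":0}]}}

```text
$.steps[0]: bad value
```

```bash
python3 - <<'E'
from go import *
D=Rt(0)
print(r.read_state()['ee_pos'],r.read_state()['t'])
chain([(np.array([390,-350,231.]),D),(np.array([430,-205,231.]),Rt(15)),(np.array([430,-60,231.]),Rt(30)),(W(-150,5,200),Rt(30)),(W(-150,5,90),Rt(30)),(W(-150,5,30),Rt(30))])
E
```

```text
[ 148.06530982 -632.90733185  231.2686441 ] 1.8
[ 390. -350.  231.] [ 2.0001e+00 -1.4690e+00  1.9000e-03 -0.0000e+00 -0.0000e+00  4.3010e-01]
[ 430. -205.  231.] [ 0.1609 -0.9898  0.      0.      0.3333 -0.    ]
[430. -60. 231.] [-0.1006 -0.961  -0.027   0.      0.3333  0.    ]
[403.9  88.1 200. ] [-0.3453 -0.9631  0.0393  0.      0.      0.    ]
[403.9  88.1  90. ] [-0.3667  0.      0.6351  0.      0.      0.    ]
[403.9  88.1  30. ] [-0.2     0.      0.3464  0.      0.      0.    ]
```

Request:
{"method": "step_arm", "body": {"steps": [{"dx":0.4,"dy":-0.3,"dz":0,"ax":0,"ay":0,"az":0,"claw":0},{"dx":0.7,"dy":-0.5,"dz":0,"ax":0,"ay":0,"az":0,"claw":0},{"dx":1,"dy":-0.72,"dz":0,"ax":0,"ay":0,"az":0,"claw":0},{"dx":1,"dy":-0.9,"dz":0,"ax":0,"ay":0,"az":0,"claw":0}]}}

```text
t: 2.3
ee_pos: [269.2, -463.4, 231.6]
eef_rot: [-0.0, 0.993, 0.12, 0.001]
ft_force: [-0.5, -0.6, 0.7]
opening: 12.2
gripper_force: 0.0
```

```bash
python3 - <<'E'
from go import *
D=Rt(0)
print(r.read_state()['ee_pos'],r.read_state()['t'])
chain([(np.array([400,-360,231.]),D),(np.array([430,-215,231.]),Rt(15)),(np.array([430,-65,231.]),Rt(30)),(W(-150,5,200),Rt(30)),(W(-150,5,90),Rt(30)),(W(-150,5,30),Rt(30))])
E
```

```text
[ 269.19981764 -463.36784619  231.60291158] 2.3
[ 400. -360.  231.] [ 1.0108e+00 -4.6210e-01  7.0000e-03 -6.0000e-04 -3.7000e-03  4.4310e-01]
[ 430. -215.  231.] [ 0.0946 -0.9826  0.      0.      0.3333 -0.    ]
[430. -65. 231.] [-0.1041 -0.9942 -0.0279  0.      0.3333  0.    ]
[403.9  88.1 200. ] [-0.3484 -0.9962  0.0375  0.      0.      0.    ]
[403.9  88.1  90. ] [-0.3667  0.      0.6351  0.      0.      0.    ]
[403.9  88.1  30. ] [-0.2     0.      0.3464  0.      0.      0.    ]
```

Request:
{"method": "step_arm", "body": {"steps": [{"dx":0.4,"dy":-0.2,"dz":0,"ax":0,"ay":0,"az":0.2,"claw":0},{"dx":0.75,"dy":-0.35,"dz":0,"ax":0,"ay":0,"az":0.44,"claw":0},{"dx":1,"dy":-0.48,"dz":0,"ax":0,"ay":0,"az":0.44,"claw":0},{"dx":1,"dy":-0.48,"dz":0,"ax":0,"ay":0,"az":0.44,"claw":0}]}}

```text
t: 2.8
ee_pos: [397.8, -358.3, 231.7]
eef_rot: [-0.001, 0.999, -0.053, 0.001]
ft_force: [-0.9, -0.5, -0.9]
opening: -0.1
gripper_force: 0.0
```

Request:
{"method": "step_arm", "body": {"steps": [{"dx":0.1,"dy":-0.4,"dz":0,"ax":0,"ay":0.15,"az":0,"claw":0},{"dx":0.15,"dy":-0.75,"dz":0,"ax":0,"ay":0.33,"az":0,"claw":0},{"dx":0.15,"dy":-0.98,"dz":0,"ax":0,"ay":0.33,"az":0,"claw":0}]}}

```text
t: 3.18
ee_pos: [428.8, -217.7, 229.3]
eef_rot: [0.007, 0.99, -0.058, 0.127]
ft_force: [-0.0, -0.8, 0.0]
opening: 0.1
gripper_force: 0.0
```

Request:
{"method": "step_arm", "body": {"steps": [{"dx":-0.05,"dy":-0.4,"dz":0,"ax":0,"ay":0.15,"az":0,"claw":0},{"dx":-0.1,"dy":-0.75,"dz":-0.02,"ax":0,"ay":0.33,"az":0,"claw":0},{"dx":-0.1,"dy":-1,"dz":-0.03,"ax":0,"ay":0.33,"az":0,"claw":0},{"dx":-0.1,"dy":-1,"dz":-0.03,"ax":0,"ay":0.33,"az":0,"claw":0}]}}

```text
t: 3.68
ee_pos: [433.6, -67.3, 232.0]
eef_rot: [0.016, 0.965, -0.053, 0.256]
ft_force: [0.0, -1.3, 0.9]
opening: 0.2
gripper_force: 0.0
```

```bash
python3 - <<'E'
from go import *
s=r.read_state();print(s['ee_pos'],s['joint_positions'],s['t'])
chain([(W(-150,5,200),Rt(30)),(W(-150,5,90),Rt(30)),(W(-150,5,30),Rt(30))])
E
```

```text
[433.60832495 -67.30470231 231.95175394] [ 0.62019579 -0.34590525 -0.48790514  2.40924058 -0.31373123  0.53618464
 -1.33755656] 3.675
[403.9  88.1 200. ] [-0.3751 -1.0085  0.0273  0.0057  0.0055 -0.0019]
[403.9  88.1  90. ] [-0.3667  0.      0.6351  0.      0.      0.    ]
[403.9  88.1  30. ] [-0.2     0.      0.3464  0.      0.      0.    ]
```

```bash
python3 - <<'E'
from go import *
chain([(W(-132,-40,180),Rt(25)),(W(-132,5,140),Rt(25)),(W(-132,5,30),Rt(25))])
E
```

```text
[417.   41.5 180. ] [-0.3366 -0.7093  0.204   0.0056 -0.1056 -0.0022]
[421.8  86.2 140. ] [-0.1127 -0.3     0.2417  0.      0.      0.    ]
[421.8  86.2  30. ] [-0.3099  0.      0.6646  0.      0.      0.    ]
```

Request:
{"method": "step_arm", "body": {"steps": [{"dx":-0.17,"dy":-0.35,"dz":0.1,"ax":0,"ay":-0.1,"az":0,"claw":0},{"dx":-0.34,"dy":-0.71,"dz":0.2,"ax":0,"ay":-0.1,"az":0,"claw":0},{"dx":-0.34,"dy":-0.71,"dz":0.2,"ax":0,"ay":-0.1,"az":0,"claw":0}]}}

```text
t: 4.05
ee_pos: [416.4, 44.5, 179.3]
eef_rot: [0.013, 0.975, -0.051, 0.216]
ft_force: [0.9, -1.0, 1.1]
opening: 0.4
gripper_force: 0.0
```

Request:
{"method": "step_arm", "body": {"steps": [{"dx":-0.11,"dy":-0.3,"dz":0.24,"ax":0,"ay":0,"az":0,"claw":0},{"dx":-0.11,"dy":-0.3,"dz":0.24,"ax":0,"ay":0,"az":0,"claw":0}]}}

```text
t: 4.3
ee_pos: [423.9, 85.2, 141.1]
eef_rot: [0.012, 0.974, -0.057, 0.218]
ft_force: [0.0, -0.6, -0.6]
opening: 0.1
gripper_force: 0.0
```

```bash
python3 - <<'E'
from go import *
s=r.read_state();print(s['ee_pos'],inS(s['ee_pos']),s['joint_positions'],s['t'],s['ft_force'])
chain([(W(-132,5,90),Rt(25)),(W(-132,5,30),Rt(25))])
im=cam('scene');save(im,'s2.png')
E
```

```text
[423.90505972  85.18687075 141.14304439] [-129.80606917    4.21963745  141.14304439] [ 0.9145642  -0.22112721 -1.25563926  2.42545987 -0.02205608  0.39100043
 -2.04395923] 4.3 [ 0.01450664 -0.59544823 -0.5779021 ]
[421.8  86.2  90. ] [-0.1587 -0.0047  0.3021  0.0027 -0.0054 -0.0096]
[421.8  86.2  30. ] [-0.169   0.      0.3625  0.      0.      0.    ]
```

Request:
{"method": "step_arm", "body": {"steps": [{"dx":-0.16,"dy":0,"dz":0.3,"ax":0,"ay":0,"az":0,"claw":0},{"dx":-0.32,"dy":0,"dz":0.65,"ax":0,"ay":0,"az":0,"claw":0},{"dx":-0.32,"dy":0,"dz":0.66,"ax":0,"ay":0,"az":0,"claw":0}]}}

```text
t: 4.72
ee_pos: [427.3, 76.7, 118.8]
eef_rot: [-0.001, 0.973, -0.069, 0.22]
ft_force: [0.4, 0.3, 1.1]
opening: -0.0
gripper_force: 0.0
```

```bash
python3 - <<'E'
from go import *
s=r.read_state();print(s['ee_pos'],inS(s['ee_pos']),s['joint_positions'],s['t'],s['ft_force'])
im=cam('scene');save(im,'s2.png')
x=inS(s['ee_pos'])
chain([(W(-120,5,30),Rt(25)),(W(-60,5,30),Rt(25))])
E
```

```text
[427.32159792  76.68137546 118.81825829] [-125.49262807   -3.86803276  118.81825829] [ 0.31647392 -0.05536358 -0.71277698  2.4645764   0.47376017  0.35447862
 -2.53025195] 4.725 [0.36953459 0.3322124  1.08579179]
[433.7  84.9  30. ] [-0.2116 -0.0316  0.5477 -0.0263 -0.006  -0.0436]
[493.4  78.4  30. ] [0.3625 0.     0.169  0.     0.     0.    ]
```

View pics/s2.png

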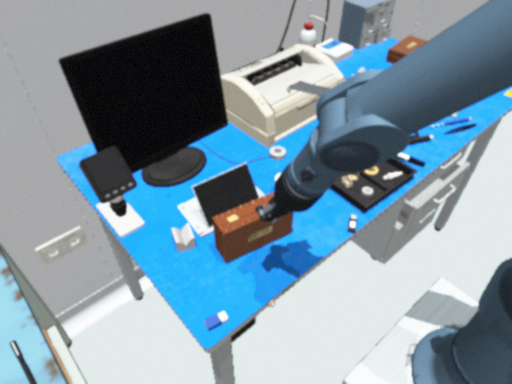

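```bash
python3 - <<'E'
from go import *
chain([(W(-127,5,100),Rt(25))])
E
```

```text
[426.8  85.7 100. ] [-0.0548 -0.0461  0.106  -0.0263 -0.006  -0.0436]
```

Request:
{"method": "step_arm", "body": {"steps": [{"dx":-0.06,"dy":-0.05,"dz":0.11,"ax":-0.03,"ay":0,"az":-0.04,"claw":0},{"dx":-0.06,"dy":-0.05,"dz":0.11,"ax":-0.03,"ay":0,"az":-0.04,"claw":0},{"dx":-0.06,"dy":-0.05,"dz":0.11,"ax":-0.03,"ay":0,"az":-0.04,"claw":0}]}}

```text
t: 5.15
ee_pos: [426.3, 86.8, 100.7]
eef_rot: [0.013, 0.974, -0.054, 0.219]
ft_force: [0.9, -0.6, 0.3]
opening: -0.1
gripper_force: 0.0
```

```bash
python3 - <<'E'
from go import *
s=r.read_state();print(s['ee_pos'],inS(s['ee_pos']),s['joint_positions'],s['qd'],s['t'],s['ft_force'])
chain([(W(-123,5,30),Rt(25))])
E
```

```text
[426.32384083  86.80371091 100.71116303] [-127.57566016    6.08777819  100.71116303] [ 0.33467087  0.01910952 -0.79528955  2.46326467  0.7350213   0.37592213
 -2.79157614] [ 0.00771936 -0.01450642 -0.00349399  0.00227966  0.01500419 -0.00062249
 -0.02251238] 5.15 [ 0.86509606 -0.6451921   0.33212442]
[430.8  85.2  30. ] [-0.1746  0.0062  0.4389  0.0044 -0.0089 -0.0038]
```

Request:
{"method": "step_arm", "body": {"steps": [{"dx":0,"dy":0,"dz":0,"ax":0,"ay":0,"az":-0.23,"claw":0},{"dx":0,"dy":0,"dz":0,"ax":0,"ay":0,"az":-0.46,"claw":0},{"dx":0,"dy":0,"dz":0,"ax":0,"ay":0,"az":-0.69,"claw":0},{"dx":0,"dy":0,"dz":0,"ax":0,"ay":0,"az":-0.92,"claw":0}]}}

```text
t: 5.65
ee_pos: [426.6, 86.5, 101.3]
eef_rot: [0.091, 0.929, 0.296, 0.201]
ft_force: [0.1, 0.7, -0.2]
opening: -0.1
gripper_force: 0.0
```

```bash
python3 - <<'E'
from go import *
s=r.read_state();print(inS(s['ee_pos']),s['joint_positions'])
E
```

```text
[-127.26486369    5.78166539  101.26797622] [ 0.3515179   0.01842643 -0.81131478  2.46297652  0.73743819  0.37617601
 -2.06472601]
```

Right direction; finish the half turn.

Request:
{"method": "step_arm", "body": {"steps": [{"dx":0,"dy":0,"dz":0,"ax":0,"ay":0,"az":-0.23,"claw":0},{"dx":0,"dy":0,"dz":0,"ax":0,"ay":0,"az":-0.46,"claw":0},{"dx":0,"dy":0,"dz":0,"ax":0,"ay":0,"az":-0.69,"claw":0},{"dx":0,"dy":0,"dz":0,"ax":0,"ay":0,"az":-0.92,"claw":0}]}}

```text
t: 6.15
ee_pos: [426.6, 86.5, 101.3]
eef_rot: [0.156, 0.765, 0.605, 0.156]
ft_force: [-0.8, 0.5, 0.1]
opening: -0.2
gripper_force: 0.0
```

Request:
{"method": "step_arm", "body": {"steps": [{"dx":0,"dy":0,"dz":0,"ax":0,"ay":0,"az":-0.23,"claw":0},{"dx":0,"dy":0,"dz":0,"ax":0,"ay":0,"az":-0.46,"claw":0},{"dx":0,"dy":0,"dz":0,"ax":0,"ay":0,"az":-0.69,"claw":0},{"dx":0,"dy":0,"dz":0,"ax":0,"ay":0,"az":-0.92,"claw":0}]}}

```text
t: 6.65
ee_pos: [426.6, 86.4, 101.3]
eef_rot: [0.201, 0.502, 0.837, 0.09]
ft_force: [-0.9, -0.3, 0.7]
opening: 0.3
gripper_force: 0.0
```

Request:
{"method": "step_arm", "body": {"steps": [{"dx":0,"dy":0,"dz":0,"ax":0,"ay":0,"az":-0.23,"claw":0},{"dx":0,"dy":0,"dz":0,"ax":0,"ay":0,"az":-0.46,"claw":0},{"dx":0,"dy":0,"dz":0,"ax":0,"ay":0,"az":-0.69,"claw":0},{"dx":0,"dy":0,"dz":0,"ax":0,"ay":0,"az":-0.92,"claw":0}]}}

```text
t: 7.15
ee_pos: [426.6, 86.4, 101.2]
eef_rot: [0.22, 0.173, 0.96, 0.013]
ft_force: [-0.1, 0.1, -0.3]
opening: 0.0
gripper_force: 0.0
```

```bash
cat >> go.py <<'E'
_R=Rt
def Rt(tau,yaw=YAW): return _R(tau,yaw)@np.diag([-1,-1,1.])  # tool flipped half a turn
E
python3 - <<'E'
from go import *
s=r.read_state();print(inS(s['ee_pos']),s['joint_positions'],s['ft_force'])
chain([(W(-124,5,65),Rt(25)),(W(-120,5,32),Rt(25)),(W(-65,5,32),Rt(25))])
E
```

```text
[-127.29256965    5.75280224  101.22453892] [ 0.40576375  0.02187229 -0.86391402  2.46131887  0.74331823  0.37746653
  0.10032266] [-0.05199606  0.11189308 -0.33549277]
[429.8  85.3  65. ] [ 0.0806 -0.0246  0.2274 -0.004   0.0117 -0.3165]
[433.7  84.9  32. ] [0.0688 0.     0.2107 0.     0.     0.    ]
[488.4  79.   32. ] [-0.3323 -0.      0.155   0.      0.      0.    ]
```

Request:
{"method": "step_arm", "body": {"steps": [{"dx":0.03,"dy":-0.01,"dz":0.08,"ax":0,"ay":0,"az":-0.16,"claw":0},{"dx":0.06,"dy":-0.02,"dz":0.16,"ax":0,"ay":0.01,"az":-0.316,"claw":0},{"dx":0.08,"dy":-0.025,"dz":0.228,"ax":-0.004,"ay":0.012,"az":-0.316,"claw":0},{"dx":0.08,"dy":-0.025,"dz":0.228,"ax":-0.004,"ay":0.012,"az":-0.316,"claw":0}]}}

```text
t: 7.65
ee_pos: [429.2, 85.4, 64.0]
eef_rot: [0.215, 0.056, 0.975, -0.011]
ft_force: [0.2, -0.4, 0.0]
opening: 0.3
gripper_force: 0.0
```

```bash
python3 - <<'E'
from go import *
s=r.read_state();print(inS(s['ee_pos']),s['joint_positions'],s['ft_force'])
chain([(W(-120,5,32),Rt(25)),(W(-65,5,32),Rt(25))])
E
```

```text
[-124.5787209     5.00577786   64.04802996] [ 0.35234761  0.15827248 -0.81959067  2.47155329  1.10363471  0.37792808
  0.00994749] [ 0.18740668 -0.3775373   0.01427435]
[433.7  84.9  32. ] [ 6.210e-02 -4.000e-04  2.067e-01  1.000e-04 -3.100e-03 -7.500e-03]
[488.4  79.   32. ] [-0.3323 -0.      0.155   0.      0.      0.    ]
```

Request:
{"method": "step_arm", "body": {"steps": [{"dx":0.03,"dy":0,"dz":0.1,"ax":0,"ay":0,"az":-0.007,"claw":0},{"dx":0.062,"dy":0,"dz":0.207,"ax":0,"ay":-0.003,"az":-0.007,"claw":0},{"dx":0.062,"dy":0,"dz":0.207,"ax":0,"ay":-0.003,"az":-0.007,"claw":0}]}}

```text
t: 8.02
ee_pos: [433.5, 85.8, 31.8]
eef_rot: [0.216, 0.052, 0.975, -0.011]
ft_force: [-0.4, 0.5, 0.0]
opening: 0.4
gripper_force: 0.0
```

```bash
python3 - <<'E'
from go import *
s=r.read_state();print(inS(s['ee_pos']),s['joint_positions'],s['ft_force'])
chain([(W(-90,5,32),Rt(25)),(W(-65,5,32),Rt(25))])
E
```

```text
[-120.35519608    5.86658089   31.80336395] [ 0.27158001  0.27069189 -0.74406834  2.47547732  1.41164071  0.40024697
 -0.2726109 ] [-0.40937156  0.47436582  0.00828001]
[463.6  81.7  32. ] [-0.184  -0.0061  0.0842  0.001  -0.0008  0.0019]
[488.4  79.   32. ] [-0.1511 -0.      0.0704  0.      0.      0.    ]
```

Request:
{"method": "step_arm", "body": {"steps": [{"dx":-0.025,"dy":0,"dz":0.012,"ax":0,"ay":0,"az":0,"claw":0},{"dx":-0.05,"dy":0,"dz":0.023,"ax":0,"ay":0,"az":0,"claw":0},{"dx":-0.07,"dy":0,"dz":0.033,"ax":0,"ay":0,"az":0,"claw":0},{"dx":-0.09,"dy":0,"dz":0.042,"ax":0,"ay":0,"az":0,"claw":0},{"dx":-0.11,"dy":0,"dz":0.051,"ax":0,"ay":0,"az":0,"claw":0},{"dx":-0.13,"dy":0,"dz":0.061,"ax":0,"ay":0,"az":0,"claw":0},{"dx":-0.15,"dy":0,"dz":0.07,"ax":0,"ay":0,"az":0,"claw":0},{"dx":-0.17,"dy":0,"dz":0.079,"ax":0,"ay":0,"az":0,"claw":0},{"dx":-0.185,"dy":0,"dz":0.086,"ax":0,"ay":0,"az":0,"claw":0}]}}

```text
t: 9.15
ee_pos: [464.2, 83.4, 31.8]
eef_rot: [0.216, 0.051, 0.975, -0.011]
ft_force: [-4.2, 0.2, 1.6]
opening: 0.1
gripper_force: 1.7
```

```bash
cat > m2.py <<'E'
from go import *; from fit import *
import sys
np.set_printoptions(precision=3,suppress=True)
s=r.read_state();print(inS(s['ee_pos']),s['joint_positions'],s['ft_force'],s['t'])
cams=sys.argv[2:] or ['scene','top']
ims,mc={},{}
for c in cams:
    ims[c]=cam(c); a=get(c,'gauge_case')
    if a: mc[c]=a[0]['region'].astype(float); print(c,a[0]['score'],a[0]['box'])
save(ims[cams[0]],sys.argv[1])
E
python3 m2.py s3.png scene; python3 - <<'E'
from go import *
chain([(W(-75,5,32),Rt(25)),(W(-65,5,32),Rt(25))])
E
```

```text
[-89.541   6.802  31.806] [ 0.285  0.315 -0.721  2.416  1.398  0.406 -0.204] [-4.201  0.18   1.599] 9.15
scene 0.66 [205.3, 187.1, 269.5, 257.0]
[478.5  80.1  32. ] [-0.0861 -0.0123  0.0398  0.0025  0.0009  0.0023]
[488.4  79.   32. ] [-0.0604 -0.      0.0282  0.      0.      0.    ]
```

View pics/s3.png

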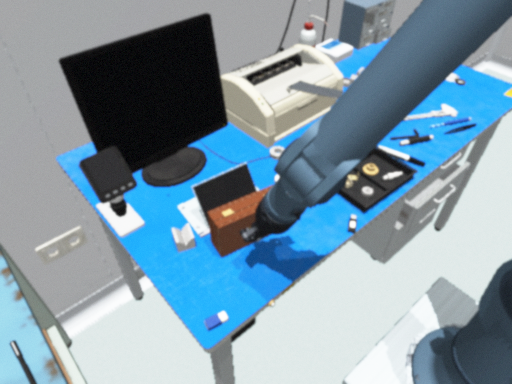

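Request:
{"method": "step_arm", "body": {"steps": [{"dx":-0.012,"dy":0,"dz":0.006,"ax":0,"ay":0,"az":0,"claw":0},{"dx":-0.024,"dy":0,"dz":0.011,"ax":0,"ay":0,"az":0,"claw":0},{"dx":-0.036,"dy":0,"dz":0.017,"ax":0,"ay":0,"az":0,"claw":0},{"dx":-0.048,"dy":0,"dz":0.022,"ax":0,"ay":0,"az":0,"claw":0},{"dx":-0.06,"dy":0,"dz":0.028,"ax":0,"ay":0,"az":0,"claw":0},{"dx":-0.072,"dy":0,"dz":0.034,"ax":0,"ay":0,"az":0,"claw":0},{"dx":-0.085,"dy":0,"dz":0.04,"ax":0,"ay":0,"az":0,"claw":0}]}}

```text
t: 10.12
ee_pos: [478.2, 82.0, 31.9]
eef_rot: [0.216, 0.051, 0.975, -0.011]
ft_force: [-3.5, 0.4, 0.4]
opening: 0.3
gripper_force: 1.5
```

Request:
{"method": "step_arm", "body": {"steps": [{"dx":-0.009,"dy":0,"dz":0.004,"ax":0,"ay":0,"az":0,"claw":0},{"dx":-0.018,"dy":0,"dz":0.008,"ax":0,"ay":0,"az":0,"claw":0},{"dx":-0.027,"dy":0,"dz":0.012,"ax":0,"ay":0,"az":0,"claw":0},{"dx":-0.036,"dy":0,"dz":0.017,"ax":0,"ay":0,"az":0,"claw":0}]}}

```text
t: 10.62
ee_pos: [484.1, 81.4, 31.9]
eef_rot: [0.216, 0.051, 0.975, -0.011]
ft_force: [-3.6, 0.2, 0.0]
opening: 0.1
gripper_force: 1.6
```

```bash
python3 - <<'E'
from go import *
s=r.read_state();print(inS(s['ee_pos']),s['joint_positions'],s['ft_force'],s['t'])
E
```

```text
[-69.52333961   6.90792981  31.86949792] [ 0.2940755   0.34364923 -0.70889851  2.37695769  1.38330512  0.41099058
 -0.15550775] [-3.63594244  0.22856018  0.04816637] 10.625
```

Now creep onto the bar.

Request:
{"method": "step_arm", "body": {"steps": [{"dx":-0.006,"dy":0,"dz":0.003,"ax":0,"ay":0,"az":0,"claw":0},{"dx":-0.012,"dy":0,"dz":0.0056,"ax":0,"ay":0,"az":0,"claw":0},{"dx":-0.018,"dy":0,"dz":0.0084,"ax":0,"ay":0,"az":0,"claw":0}]}}

```text
t: 11.0
ee_pos: [487.1, 81.1, 31.9]
eef_rot: [0.216, 0.051, 0.975, -0.011]
ft_force: [-3.2, 0.1, -0.2]
opening: -0.0
gripper_force: 1.5
```

Request:
{"method": "step_arm", "body": {"steps": [{"dx":-0.005,"dy":0,"dz":0.0023,"ax":0,"ay":0,"az":0,"claw":0},{"dx":-0.01,"dy":0,"dz":0.0047,"ax":0,"ay":0,"az":0,"claw":0}]}}

```text
t: 11.25
ee_pos: [488.7, 80.9, 31.9]
eef_rot: [0.216, 0.051, 0.975, -0.011]
ft_force: [-3.1, 1.1, 0.6]
opening: 0.0
gripper_force: 1.6
```

Request:
{"method": "step_arm", "body": {"steps": [{"dx":-0.005,"dy":0,"dz":0.0023,"ax":0,"ay":0,"az":0,"claw":0},{"dx":-0.01,"dy":0,"dz":0.0047,"ax":0,"ay":0,"az":0,"claw":0}]}}

```text
t: 11.5
ee_pos: [490.0, 80.3, 31.7]
eef_rot: [0.216, 0.051, 0.975, -0.011]
ft_force: [-5.3, -1.0, 3.1]
opening: -0.2
gripper_force: 2.6
```

Request:
{"method": "step_arm", "body": {"steps": [{"dx":-0.003,"dy":0,"dz":0.0014,"ax":0,"ay":0,"az":0,"claw":0},{"dx":-0.005,"dy":0,"dz":0.0023,"ax":0,"ay":0,"az":0,"claw":0}]}}

```text
t: 11.75
ee_pos: [490.7, 79.9, 31.7]
eef_rot: [0.216, 0.052, 0.975, -0.012]
ft_force: [-5.7, -1.0, 4.0]
opening: 0.1
gripper_force: 2.8
```

```bash
cat >> m2.py <<'E'
from scipy.optimize import minimize
cf=lambda im,*p:hullmask(im,place(CASE,*p))
# vertical arm occlusion: report only; compare with 3-dof fit in top view
im=ims[cams[0]]
E
python3 - <<'E'
from go import *
import cv2
s=r.read_state();print(inS(s['ee_pos']),s['ft_force'],s['t'])
im=cam('top');a=cam('scene')
def crop(i,x0,y0,w,h,k): return cv2.resize(i['pixels'][y0:y0+h,x0:x0+w],None,fx=k,fy=k,interpolation=cv2.INTER_CUBIC)
m=np.hstack([crop(im,180,110,120,110,3.3),crop(a,170,150,120,110,3.3)])
cv2.imwrite('pics/c4.png',cv2.cvtColor(m,cv2.COLOR_RGB2BGR));print(m.shape)
for c in('top','scene'):
    for n in('gauge_case','stop_bar','case_foot'): print(c,n,[(l['score'],l['position']) for l in landmark_of(c,n)[:1]])
E
```

```text
[-62.83990027   6.11872238  31.72036653] [-5.69486808 -0.99088152  4.0104927 ] 11.75
(363, 792, 3)
top gauge_case [(0.77, [171.7, 240.1])]
top stop_bar [(0.97, [176.1, 238.4])]
top case_foot []
scene gauge_case [(0.9, [207.0, 234.1])]
scene stop_bar []
scene case_foot []
```

View pics/c4.png

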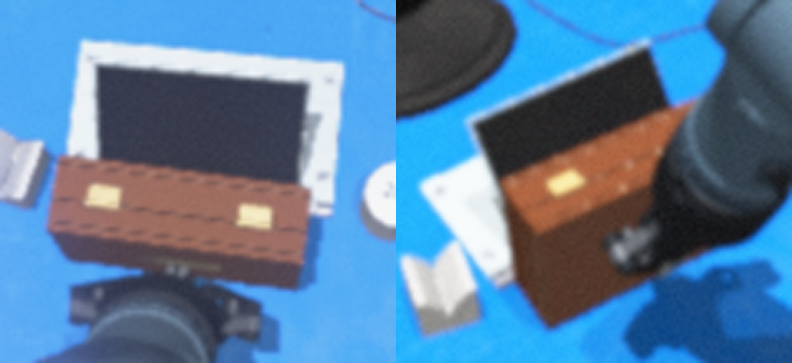

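```bash
cat > m3.py <<'E'
from fit import *; from go import *
np.set_printoptions(precision=3,suppress=True)
im=cam('top');a=get('top','gauge_case');b=get('top','tip_stand')
m=a[0]['region'].astype(float); print(a[0]['score'],a[0]['box'])
care=np.ones_like(m); care[cv2.boundingRect(m.astype(np.uint8))[1]+30:, :]=0
cf=lambda im,*p:hullmask(im,place(CASE,*p))
x,f=fit(cf,{'t':im},{'t':m},{'t':care},[(535,565),(55,90),(-.25,.0)]);print('case',x,f,inS([*x[:2],0]))
if b:
    s=b[0]['region'].astype(float)
    print('stand',fit(stand,{'t':im},{'t':s},{'t':1-cv2.dilate(m,np.ones((3,3)))},[(540,565),(50,85),(-.2,.0),(.8,1.1)]))
E
time timeout 300 python3 m3.py
```

```text
0.8 [194.3, 158.6, 273.4, 202.0]
case [547.812  70.32   -0.147] 58.375 [-5.019  2.795  0.   ]
stand (array([551.765,  67.203,  -0.113,   0.843]), np.float64(68.625))
real	0m17.832s
user	0m22.192s
sys	0m4.618s
```

```bash
python3 - <<'E'
from go import *
chain([(W(-72,6,32),Rt(25)),(W(-72,-38,32),Rt(25)),(W(-66,-38,32),Rt(25))])
E
```

```text
[481.6  80.7  32. ] [ 0.0546 -0.0004 -0.0276  0.0003  0.0003  0.0025]
[476.8  37.   32. ] [ 0.     -0.2933 -0.      0.      0.      0.    ]
[482.8  36.3  32. ] [-0.0363 -0.      0.0169  0.      0.      0.    ]
```

Request:
{"method": "step_arm", "body": {"steps": [{"dx":0.02,"dy":0,"dz":-0.009,"ax":0,"ay":0,"az":0,"claw":0},{"dx":0.056,"dy":0,"dz":-0.026,"ax":0,"ay":0,"az":0,"claw":0},{"dx":0.056,"dy":0,"dz":-0.026,"ax":0,"ay":0,"az":0,"claw":0}]}}

```text
t: 12.68
ee_pos: [482.1, 81.8, 32.2]
eef_rot: [0.217, 0.051, 0.975, -0.011]
ft_force: [-0.2, -0.4, 0.1]
opening: -0.1
gripper_force: 0.0
```

```bash
python3 - <<'E'
from go import *
s=r.read_state();print(inS(s['ee_pos']),s['ft_force'],s['t'])
chain([(W(-72,-38,32),Rt(25)),(W(-66,-38,32),Rt(25))])
E
```

```text
[-71.58786531   7.16080801  32.15653828] [-0.241482   -0.38348635  0.09299535] 12.675
[476.8  37.   32. ] [ 0.0038 -0.3011 -0.0009  0.0029  0.0017  0.0037]
[482.8  36.3  32. ] [-0.0363 -0.      0.0169  0.      0.      0.    ]
```

Request:
{"method": "step_arm", "body": {"steps": [{"dx":0,"dy":-0.15,"dz":0,"ax":0,"ay":0,"az":0,"claw":0},{"dx":0,"dy":-0.3,"dz":0,"ax":0,"ay":0,"az":0,"claw":0},{"dx":0,"dy":-0.3,"dz":0,"ax":0,"ay":0,"az":0,"claw":0}]}}

```text
t: 13.05
ee_pos: [477.1, 34.9, 31.8]
eef_rot: [0.216, 0.053, 0.975, -0.012]
ft_force: [-0.5, -0.4, -0.5]
opening: -0.0
gripper_force: 0.0
```

Request:
{"method": "step_arm", "body": {"steps": [{"dx":-0.012,"dy":0,"dz":0.0056,"ax":0,"ay":0,"az":0,"claw":0},{"dx":-0.024,"dy":0,"dz":0.011,"ax":0,"ay":0,"az":0,"claw":0},{"dx":-0.03,"dy":0,"dz":0.014,"ax":0,"ay":0,"az":0,"claw":0},{"dx":-0.036,"dy":0,"dz":0.017,"ax":0,"ay":0,"az":0,"claw":0}]}}

```text
t: 13.55
ee_pos: [483.3, 36.8, 31.8]
eef_rot: [0.216, 0.051, 0.975, -0.011]
ft_force: [-0.5, 0.6, 0.3]
opening: 0.0
gripper_force: 0.0
```

```bash
python3 - <<'E'
from go import *
s=r.read_state();print(inS(s['ee_pos']),s['joint_positions'],s['ft_force'],s['t'])
E
```

```text
[-65.53310113 -37.51614613  31.79149066] [ 0.37733445  0.3168706  -0.66672388  2.40006554  1.40098475  0.33431991
 -0.07635605] [-0.47038196  0.58907431  0.29283706] 13.55
```

Request:
{"method": "step_arm", "body": {"steps": [{"dx":-0.005,"dy":0,"dz":0.0023,"ax":0,"ay":0,"az":0,"claw":0},{"dx":-0.01,"dy":0,"dz":0.0047,"ax":0,"ay":0,"az":0,"claw":0}]}}

```text
t: 13.8
ee_pos: [484.2, 36.3, 31.5]
eef_rot: [0.216, 0.051, 0.975, -0.011]
ft_force: [-3.0, 0.8, 2.2]
opening: 0.3
gripper_force: 1.4
```

Request:
{"method": "step_arm", "body": {"steps": [{"dx":-0.004,"dy":0,"dz":0.002,"ax":0,"ay":0,"az":0,"claw":0},{"dx":-0.008,"dy":0,"dz":0.0037,"ax":0,"ay":0,"az":0,"claw":0}]}}

```text
t: 14.05
ee_pos: [485.5, 35.8, 31.5]
eef_rot: [0.216, 0.051, 0.975, -0.011]
ft_force: [-3.3, -0.8, 0.9]
opening: -0.1
gripper_force: 1.4
```

Request:
{"method": "step_arm", "body": {"steps": [{"dx":-0.004,"dy":0,"dz":0.002,"ax":0,"ay":0,"az":0,"claw":0},{"dx":-0.006,"dy":0,"dz":0.0028,"ax":0,"ay":0,"az":0,"claw":0}]}}

```text
t: 14.3
ee_pos: [486.8, 35.4, 31.6]
eef_rot: [0.216, 0.052, 0.975, -0.011]
ft_force: [-2.4, -0.6, 1.2]
opening: -0.2
gripper_force: 1.3
```

```bash
python3 - <<'E'
from go import *
s=r.read_state();print(inS(s['ee_pos']),s['ft_force'],s['t'])
E
python3 m3.py
```

```text
[-61.9034382  -38.4654863   31.57747635] [-2.43394648 -0.55756037  1.16937815] 14.3
0.96 [196.4, 159.0, 274.9, 197.5]
case [550.64   70.83   -0.135] 45.625 [-2.262  3.607  0.   ]
stand (array([550.246,  67.094,  -0.107,   0.979]), np.float64(67.0625))
```

Request:
{"method": "step_arm", "body": {"steps": [{"dx":-0.003,"dy":0,"dz":0.0014,"ax":0,"ay":0,"az":0,"claw":0},{"dx":-0.006,"dy":0,"dz":0.0028,"ax":0,"ay":0,"az":0,"claw":0}]}}

```text
t: 14.7
ee_pos: [487.9, 35.3, 31.6]
eef_rot: [0.216, 0.052, 0.975, -0.011]
ft_force: [-3.3, -0.4, -0.7]
opening: -0.0
gripper_force: 1.1
```

Request:
{"method": "step_arm", "body": {"steps": [{"dx":-0.003,"dy":0,"dz":0.0014,"ax":0,"ay":0,"az":0,"claw":0},{"dx":-0.006,"dy":0,"dz":0.0028,"ax":0,"ay":0,"az":0,"claw":0}]}}

```text
t: 14.95
ee_pos: [488.9, 35.3, 31.7]
eef_rot: [0.216, 0.052, 0.975, -0.011]
ft_force: [-3.1, -1.1, 0.1]
opening: -0.1
gripper_force: 1.1
```

```bash
python3 - <<'E'
from go import *
s=r.read_state();print(inS(s['ee_pos']),s['ft_force'],s['t'])
E
python3 m3.py
```

```text
[-59.76706756 -38.40492501  31.65582483] [-3.07519391 -1.14433673  0.10141548] 14.95
0.87 [197.7, 158.1, 273.9, 194.5]
case [551.801  72.084  -0.108] 43.25 [-1.243  4.979  0.   ]
stand (array([550.618,  66.006,  -0.089,   0.985]), np.float64(66.25))
```

Request:
{"method": "step_arm", "body": {"steps": [{"dx":-0.003,"dy":0,"dz":0.0014,"ax":0,"ay":0,"az":0,"claw":0},{"dx":-0.004,"dy":0,"dz":0.0019,"ax":0,"ay":0,"az":0,"claw":0}]}}

```text
t: 15.35
ee_pos: [489.3, 35.3, 31.6]
eef_rot: [0.216, 0.051, 0.975, -0.011]
ft_force: [-4.4, -1.2, 2.1]
opening: 0.0
gripper_force: 2.2
```

Request:
{"method": "step_arm", "body": {"steps": [{"dx":-0.003,"dy":0,"dz":0.0014,"ax":0,"ay":0,"az":0,"claw":0},{"dx":-0.004,"dy":0,"dz":0.0019,"ax":0,"ay":0,"az":0,"claw":0}]}}

```text
t: 15.6
ee_pos: [489.4, 35.3, 31.5]
eef_rot: [0.216, 0.051, 0.975, -0.011]
ft_force: [-7.5, -1.7, 5.6]
opening: 0.3
gripper_force: 3.7
```

```bash
python3 - <<'E'
from go import *
s=r.read_state();print(inS(s['ee_pos']),s['ft_force'],s['t'])
E
python3 m3.py
```

```text
[-59.3500355  -38.31532802  31.48064373] [-7.49541509 -1.66423485  5.60339689] 15.6
0.57 [193.1, 158.9, 274.7, 194.5]
case [551.694  71.542  -0.108] 48.5625 [-1.291  4.429  0.   ]
stand (array([550.823,  68.169,  -0.116,   1.001]), np.float64(73.6875))
```

```bash
cat > arc.py <<'E'
from go import *
X0=2.6; T=25.
def tcp(phi,h=84.,zp=4.,x0=X0,lat=4.5,gap=0.):
    f=np.radians(phi);t=np.radians(T)
    nin=np.array([np.cos(f),-np.sin(f)])           # into the lid
    c=np.array([x0,zp])+h*np.array([np.sin(f),np.cos(f)])-52*nin-gap*nin
    sg=1 if 90-phi>T else -1
    p=c-sg*11*np.array([np.cos(t),np.sin(t)])
    return W(p[0],lat,p[1])
if __name__=='__main__':
    s=r.read_state();print(inS(s['ee_pos']),s['joint_positions'].round(2),s['ft_force'],s['t'])
    x=inS(s['ee_pos'])
    chain([(W(-70,-38,32),Rt(T)),(W(-70,4.5,tcp(0)[2]),Rt(T)),(tcp(0,gap=2),Rt(T))])
E
python3 arc.py
```

```text
[-59.33813636 -38.31057822  31.51509581] [ 0.38  0.33 -0.66  2.39  1.39  0.34 -0.06] [-6.90584919 -1.75210204  5.05836611] 15.75
[478.8  36.8  32. ] [ 0.0631  0.0023 -0.0329  0.0016 -0.0004  0.0035]
[483.4  79.   83.4] [-0.1447  0.2833 -0.3103  0.      0.      0.    ]
[492.   78.1  83.4] [-0.0521 -0.      0.0243  0.      0.      0.    ]
```

Request:
{"method": "step_arm", "body": {"steps": [{"dx":0.02,"dy":0,"dz":-0.009,"ax":0,"ay":0,"az":0,"claw":0},{"dx":0.064,"dy":0,"dz":-0.03,"ax":0,"ay":0,"az":0,"claw":0},{"dx":0.064,"dy":0,"dz":-0.03,"ax":0,"ay":0,"az":0,"claw":0}]}}

```text
t: 16.12
ee_pos: [480.0, 37.2, 32.2]
eef_rot: [0.217, 0.051, 0.975, -0.011]
ft_force: [0.5, 0.0, 0.2]
opening: -0.3
gripper_force: 0.0
```

```bash
python3 arc.py
```

```text
[-68.83014141 -37.43355579  32.18583198] [ 0.38  0.31 -0.67  2.41  1.41  0.33 -0.09] [0.46404547 0.04389567 0.20422583] 16.125
[478.8  36.8  32. ] [ 0.0076 -0.0037 -0.0022  0.0038  0.0019  0.0044]
[483.4  79.   83.4] [-0.1447  0.2833 -0.3103  0.      0.      0.    ]
[492.   78.1  83.4] [-0.0521 -0.      0.0243  0.      0.      0.    ]
```

Request:
{"method": "step_arm", "body": {"steps": [{"dx":-0.06,"dy":0.13,"dz":-0.15,"ax":0,"ay":0,"az":0,"claw":0},{"dx":-0.137,"dy":0.28,"dz":-0.312,"ax":0,"ay":0,"az":0,"claw":0},{"dx":-0.137,"dy":0.28,"dz":-0.312,"ax":0.003,"ay":0,"az":0.004,"claw":0}]}}

```text
t: 16.5
ee_pos: [486.0, 81.3, 85.9]
eef_rot: [0.22, 0.052, 0.974, -0.01]
ft_force: [0.3, 0.2, -0.6]
opening: -0.1
gripper_force: 0.0
```

```bash
python3 arc.py;python3 - <<'E'
from arc import *
p0=tcp(0,gap=2)
for f in(0,2,4,6,8,10,12,14,16,18,20,22,24,26,28,30,32,34,36,38): print(f,step(p0,Rt(T),tcp(f),Rt(T))[[0,2]],inS(tcp(f)).round(1)[[0,2]])
E
python3 m3.py
```

```text
[-67.62870339   7.03288894  85.93728975] [ 0.4   0.2  -0.81  2.36  0.99  0.41  0.22] [ 0.26216296  0.22319895 -0.58146567] 16.5
[478.8  36.8  32. ] [ 0.1688 -0.3012  0.317   0.0044  0.009   0.001 ]
[483.4  79.   83.4] [-0.1447  0.2833 -0.3103  0.      0.      0.    ]
[492.   78.1  83.4] [-0.0521 -0.      0.0243  0.      0.      0.    ]
0 [-0.0121  0.0056] [-59.4  83.4]
2 [-0.035   0.0033] [-56.4  85.1]
4 [-0.0579  0.0018] [-53.4  86.8]
6 [-0.0809  0.0011] [-50.3  88.3]
8 [-0.1039  0.0012] [-47.2  89.8]
10 [-0.1268  0.0021] [-44.   91.1]
12 [-0.1498  0.0038] [-40.8  92.3]
14 [-0.1726  0.0063] [-37.5  93.4]
16 [-0.1954  0.0096] [-34.2  94.4]
18 [-0.218   0.0137] [-30.9  95.3]
20 [-0.2405  0.0186] [-27.5  96.1]
22 [-0.2627  0.0242] [-24.1  96.7]
24 [-0.2848  0.0306] [-20.7  97.2]
26 [-0.3066  0.0378] [-17.3  97.6]
28 [-0.3282  0.0458] [-13.8  97.9]
30 [-0.3495  0.0545] [-10.4  98.1]
32 [-0.3705  0.0639] [-7.  98.1]
34 [-0.3911  0.0741] [-3.5 98.1]
36 [-0.4113  0.085 ] [-0.1 97.9]
38 [-0.4312  0.0966] [ 3.4 97.6]
0.93 [197.8, 158.3, 275.9, 198.3]
case [551.895  72.082  -0.108] 51.5 [-1.149  4.987  0.   ]
stand (array([549.783,  67.686,  -0.111,   0.949]), np.float64(72.625))
```

```bash
python3 - <<'E'
from arc import *
chain([(tcp(0,gap=2),Rt(T))])
E
```

```text
[492.   78.1  83.4] [-0.0594  0.0119  0.0194 -0.0025 -0.0004 -0.0014]
```

Request:
{"method": "step_arm", "body": {"steps": [{"dx":-0.015,"dy":-0.008,"dz":0.012,"ax":0.003,"ay":0.006,"az":0.004,"claw":0},{"dx":-0.03,"dy":-0.016,"dz":0.024,"ax":0.003,"ay":0.008,"az":0.004,"claw":0},{"dx":-0.03,"dy":-0.016,"dz":0.025,"ax":0.003,"ay":0.008,"az":0.004,"claw":0}]}}

```text
t: 17.02
ee_pos: [488.5, 74.8, 80.9]
eef_rot: [0.213, 0.056, 0.975, -0.012]
ft_force: [-0.4, 0.7, 1.1]
opening: 0.2
gripper_force: 0.0
```

```bash
python3 - <<'E'
from arc import *
s=r.read_state();print(inS(s['ee_pos']),s['joint_positions'].round(2),s['ft_force'],s['t'])
chain([(tcp(0),Rt(T)),(tcp(4),Rt(T))])
E
```

```text
[-64.49253594   0.89554464  80.93927985] [ 0.41  0.22 -0.8   2.35  0.99  0.42  0.23] [-0.368822    0.65180399  1.10220211] 17.025
[494.   77.9  83.4] [-0.0376  0.0242 -0.0005 -0.0039 -0.0085 -0.0065]
[499.9  77.2  86.8] [-0.0458 -0.     -0.0038  0.      0.      0.    ]
```

Request:
{"method": "step_arm", "body": {"steps": [{"dx":-0.012,"dy":0.012,"dz":0,"ax":-0.004,"ay":-0.008,"az":-0.006,"claw":0},{"dx":-0.025,"dy":0.024,"dz":0,"ax":-0.004,"ay":-0.008,"az":-0.006,"claw":0},{"dx":-0.032,"dy":0.024,"dz":0,"ax":-0.004,"ay":-0.008,"az":-0.006,"claw":0}]}}

```text
t: 17.4
ee_pos: [493.4, 78.9, 83.7]
eef_rot: [0.217, 0.052, 0.975, -0.011]
ft_force: [-0.7, 0.1, -0.7]
opening: 0.1
gripper_force: 0.0
```

```bash
python3 - <<'E'
from arc import *
s=r.read_state();print(inS(s['ee_pos']),s['ft_force'],s['t'])
chain([(tcp(0),Rt(T)),(tcp(4),Rt(T))])
E
```

```text
[-60.01194463   5.48430724  83.65551693] [-0.69709059  0.06004084 -0.70086708] 17.4
[494.   77.9  83.4] [-0.003  -0.0066  0.0036  0.0011  0.0013  0.0016]
[499.9  77.2  86.8] [-0.0458 -0.     -0.0038  0.      0.      0.    ]
```

Request:
{"method": "step_arm", "body": {"steps": [{"dx":-0.012,"dy":-0.003,"dz":0.002,"ax":0,"ay":0,"az":0,"claw":0},{"dx":-0.024,"dy":-0.003,"dz":0.001,"ax":0,"ay":0,"az":0,"claw":0},{"dx":-0.036,"dy":-0.003,"dz":0,"ax":0,"ay":0,"az":0,"claw":0},{"dx":-0.048,"dy":-0.003,"dz":0,"ax":0,"ay":0,"az":0,"claw":0}]}}

```text
t: 17.9
ee_pos: [499.8, 77.9, 86.7]
eef_rot: [0.217, 0.052, 0.975, -0.011]
ft_force: [-3.4, 2.7, 2.4]
opening: 0.3
gripper_force: 1.8
```

```bash
python3 - <<'E'
from arc import *
s=r.read_state();print(inS(s['ee_pos']),s['joint_positions'].round(2),s['ft_force'],s['t'])
chain([(tcp(f),Rt(T)) for f in (4,)])
p=tcp(4)
for f in(6,8,10,12,14,16): print(f,step(p,Rt(T),tcp(f),Rt(T))[[0,2]])
p=tcp(16)
for f in(18,20,22,24): print(f,step(p,Rt(T),tcp(f),Rt(T))[[0,2]])
E
```

```text
[-53.60684631   5.18776471  86.684379  ] [ 0.41  0.23 -0.8   2.33  0.98  0.42  0.26] [-3.35292065  2.70245219  2.37195078] 17.9
[499.9  77.2  86.8] [-0.0016 -0.0046  0.0001  0.0017  0.0012  0.0017]
6 [-0.023  -0.0007]
8 [-0.046  -0.0006]
10 [-0.0689  0.0003]
12 [-0.0919  0.002 ]
14 [-0.1147  0.0045]
16 [-0.1375  0.0078]
18 [-0.0226  0.0041]
20 [-0.0451  0.009 ]
22 [-0.0674  0.0146]
24 [-0.0894  0.021 ]
```

Request:
{"method": "step_arm", "body": {"steps": [{"dx":-0.015,"dy":-0.002,"dz":-0.0005,"ax":0,"ay":0,"az":0,"claw":0},{"dx":-0.031,"dy":-0.003,"dz":-0.0007,"ax":0,"ay":0,"az":0,"claw":0},{"dx":-0.046,"dy":-0.003,"dz":-0.0006,"ax":0,"ay":0,"az":0,"claw":0},{"dx":-0.062,"dy":-0.003,"dz":0,"ax":0,"ay":0,"az":0,"claw":0},{"dx":-0.077,"dy":-0.003,"dz":0.001,"ax":0,"ay":0,"az":0,"claw":0},{"dx":-0.092,"dy":-0.003,"dz":0.002,"ax":0,"ay":0,"az":0,"claw":0}]}}

```text
t: 18.65
ee_pos: [512.3, 75.1, 92.1]
eef_rot: [0.216, 0.053, 0.975, -0.012]
ft_force: [-1.3, 0.2, -1.3]
opening: -0.1
gripper_force: 0.5
```

```bash
python3 - <<'E'
from arc import *
s=r.read_state();print(inS(s['ee_pos']),s['ft_force'],s['t'])
chain([(tcp(f),Rt(T)) for f in (12,)])
im=cam('top');a=cam('scene')
def crop(i,x0,y0,w,h,k): return cv2.resize(i['pixels'][y0:y0+h,x0:x0+w],None,fx=k,fy=k,interpolation=cv2.INTER_CUBIC)
m=np.hstack([crop(im,180,110,120,110,3.3),crop(a,170,150,120,110,3.3)])
cv2.imwrite('pics/c5.png',cv2.cvtColor(m,cv2.COLOR_RGB2BGR))
E
```

```text
[-40.85043385   3.74642458  92.06469235] [-1.30995876  0.21778447 -1.29178685] 18.65
[512.5  75.9  92.3] [-0.0012  0.005  -0.0014 -0.0003  0.0006  0.0005]
```

View pics/c5.png

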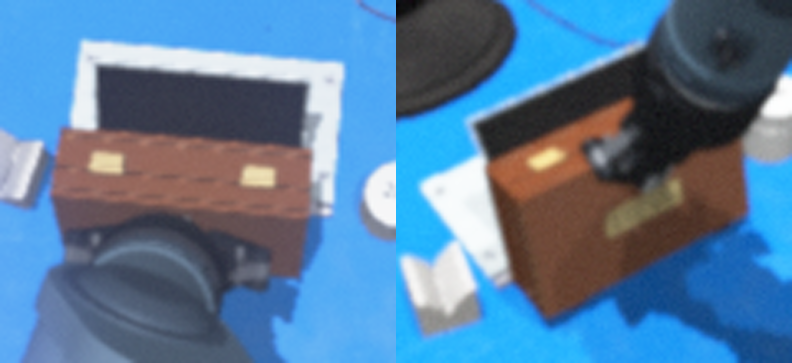

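```bash
python3 - <<'E'
from arc import *
for a,L in((12,(14,16,18,20,22)),(22,(23,24,25,26,27,28,29,30)),(30,(31,32,33,34,35,36,37,38))):
    print(a)
    for f in L: print(f,step(tcp(a),Rt(T),tcp(f),Rt(T))[[0,2]])
E
```

```text
12
14 [-0.0229  0.0025]
16 [-0.0456  0.0058]
18 [-0.0682  0.0099]
20 [-0.0907  0.0148]
22 [-0.113   0.0204]
22
23 [-0.0111  0.0031]
24 [-0.0221  0.0064]
25 [-0.033   0.0099]
26 [-0.0439  0.0136]
27 [-0.0547  0.0175]
28 [-0.0655  0.0216]
29 [-0.0762  0.0258]
30 [-0.0868  0.0303]
30
31 [-0.0105  0.0046]
32 [-0.021   0.0094]
33 [-0.0313  0.0144]
34 [-0.0416  0.0196]
35 [-0.0518  0.025 ]
36 [-0.0618  0.0305]
37 [-0.0718  0.0362]
38 [-0.0817  0.0421]
```

Request:
{"method": "step_arm", "body": {"steps": [{"dx":-0.011,"dy":0.003,"dz":0,"ax":0,"ay":0,"az":0,"claw":0},{"dx":-0.023,"dy":0.003,"dz":0.002,"ax":0,"ay":0,"az":0,"claw":0},{"dx":-0.034,"dy":0.003,"dz":0.004,"ax":0,"ay":0,"az":0,"claw":0},{"dx":-0.046,"dy":0.003,"dz":0.006,"ax":0,"ay":0,"az":0,"claw":0},{"dx":-0.057,"dy":0.003,"dz":0.008,"ax":0,"ay":0,"az":0,"claw":0},{"dx":-0.068,"dy":0.003,"dz":0.01,"ax":0,"ay":0,"az":0,"claw":0}]}}

```text
t: 19.5
ee_pos: [522.3, 75.1, 95.1]
eef_rot: [0.217, 0.052, 0.975, -0.011]
ft_force: [-0.5, -1.6, 0.4]
opening: 0.1
gripper_force: 0.3
```

```bash
python3 - <<'E'
from arc import *
s=r.read_state();print(inS(s['ee_pos']),s['ft_force'],s['t'])
chain([(tcp(f),Rt(T)) for f in (18,22)])
E
```

```text
[-30.92220046   4.7790416   95.14363317] [-0.52524032 -1.6238641   0.35904718] 19.5
[522.3  74.8  95.3] [-0.0008 -0.0019 -0.0008  0.0009  0.0011  0.0011]
[529.   74.1  96.7] [-0.0447 -0.      0.0105  0.      0.      0.    ]
```

Request:
{"method": "step_arm", "body": {"steps": [{"dx":-0.009,"dy":0,"dz":0.001,"ax":0,"ay":0,"az":0,"claw":0},{"dx":-0.018,"dy":0,"dz":0.003,"ax":0,"ay":0,"az":0,"claw":0},{"dx":-0.027,"dy":0,"dz":0.005,"ax":0,"ay":0,"az":0,"claw":0},{"dx":-0.036,"dy":0,"dz":0.0075,"ax":0,"ay":0,"az":0,"claw":0},{"dx":-0.045,"dy":0,"dz":0.01,"ax":0,"ay":0,"az":0,"claw":0}]}}

```text
t: 20.12
ee_pos: [529.0, 74.4, 96.7]
eef_rot: [0.217, 0.052, 0.975, -0.011]
ft_force: [-0.4, 0.4, -0.5]
opening: -0.1
gripper_force: 0.1
```

Request:
{"method": "step_arm", "body": {"steps": [{"dx":-0.006,"dy":0,"dz":0.0015,"ax":0,"ay":0,"az":0,"claw":0},{"dx":-0.011,"dy":0,"dz":0.003,"ax":0,"ay":0,"az":0,"claw":0},{"dx":-0.016,"dy":0,"dz":0.0047,"ax":0,"ay":0,"az":0,"claw":0},{"dx":-0.022,"dy":0,"dz":0.0064,"ax":0,"ay":0,"az":0,"claw":0}]}}

```text
t: 20.62
ee_pos: [532.2, 73.8, 97.1]
eef_rot: [0.216, 0.052, 0.975, -0.012]
ft_force: [-0.0, -0.0, -0.3]
opening: -0.0
gripper_force: 0.0
```

```bash
python3 - <<'E'
from arc import *
s=r.read_state();print(inS(s['ee_pos']),s['ft_force'],s['t'])
chain([(tcp(f),Rt(T)) for f in (24,)])
E
```

```text
[-20.94607999   4.58255922  97.07199743] [-0.00787459 -0.0375694  -0.32460472] 20.625
[532.4  73.7  97.2] [-0.0019 -0.0006 -0.0003  0.0005  0.0008  0.0008]
```

```bash
cat > look.py <<'E'
from h import *
import sys
im=cam('top');a=cam('scene')
def crop(i,x0,y0,w,h,k): return cv2.resize(i['pixels'][y0:y0+h,x0:x0+w],None,fx=k,fy=k,interpolation=cv2.INTER_CUBIC)
m=np.hstack([crop(im,180,110,120,110,3.3),crop(a,170,150,120,110,3.3)])
cv2.imwrite('pics/'+sys.argv[1],cv2.cvtColor(m,cv2.COLOR_RGB2BGR))
E
python3 look.py c6.png
```

```text
(no output)
```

View pics/c6.png

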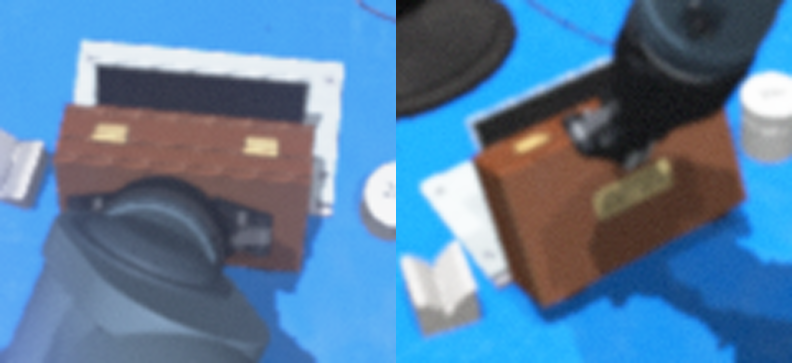

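Request:
{"method": "step_arm", "body": {"steps": [{"dx":-0.006,"dy":0,"dz":0.0015,"ax":0,"ay":0,"az":0,"claw":0},{"dx":-0.011,"dy":0,"dz":0.0034,"ax":0,"ay":0,"az":0,"claw":0},{"dx":-0.016,"dy":0,"dz":0.0052,"ax":0,"ay":0,"az":0,"claw":0},{"dx":-0.022,"dy":0,"dz":0.0072,"ax":0,"ay":0,"az":0,"claw":0}]}}

```text
t: 21.22
ee_pos: [535.6, 73.5, 97.5]
eef_rot: [0.216, 0.052, 0.975, -0.012]
ft_force: [0.1, 1.3, -0.8]
opening: -0.0
gripper_force: 0.0
```

Request:
{"method": "step_arm", "body": {"steps": [{"dx":-0.006,"dy":0,"dz":0.002,"ax":0,"ay":0,"az":0,"claw":0},{"dx":-0.011,"dy":0,"dz":0.004,"ax":0,"ay":0,"az":0,"claw":0},{"dx":-0.016,"dy":0,"dz":0.006,"ax":0,"ay":0,"az":0,"claw":0},{"dx":-0.022,"dy":0,"dz":0.008,"ax":0,"ay":0,"az":0,"claw":0}]}}

```text
t: 21.72
ee_pos: [539.0, 73.1, 97.7]
eef_rot: [0.216, 0.052, 0.975, -0.012]
ft_force: [-0.3, 0.5, 0.1]
opening: 0.2
gripper_force: 0.0
```

```bash
python3 - <<'E'
from arc import *
s=r.read_state();print(inS(s['ee_pos']),s['ft_force'],s['t'],s['gripper_force'])
chain([(tcp(f),Rt(T)) for f in (28,)])
E
python3 look.py c7.png
```

```text
[-14.05799467   4.64861508  97.74638672] [-0.30790755  0.47838228  0.08551737] 21.725 0.0
[539.2  73.   97.9] [-0.0018 -0.001  -0.0005  0.0006  0.0007  0.001 ]
```

View pics/c7.png

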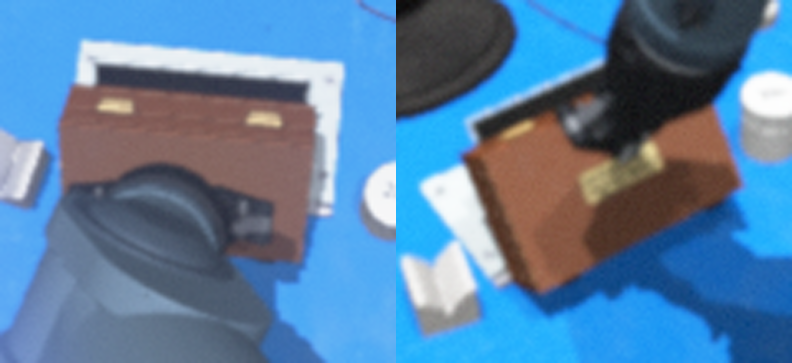

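```bash
python3 - <<'E'
from arc import *
s=r.read_state();p=np.array(s['ee_pos']);Q=rot(s['eef_rot']).as_matrix()
for f in(28,30,32,34,36,38): print(f,step(p,Q,tcp(f,h=81,zp=7),Rt(T)),inS(tcp(f,h=81,zp=7)).round(1))
E
```

```text
28 [ 0.0064 -0.0012 -0.0065  0.0007  0.0009  0.0009] [-15.3   4.5  98.3]
30 [-0.0144 -0.0013  0.0016  0.0007  0.0009  0.0009] [-11.9   4.5  98.5]
32 [-0.035  -0.0013  0.0105  0.0007  0.0009  0.0009] [-8.5  4.5 98.6]
34 [-0.0553 -0.0013  0.0201  0.0007  0.0009  0.0009] [-5.2  4.5 98.6]
36 [-0.0752 -0.0013  0.0304  0.0007  0.0009  0.0009] [-1.8  4.5 98.4]
38 [-0.0947 -0.0013  0.0414  0.0007  0.0009  0.0009] [ 1.5  4.5 98.2]
```

Request:
{"method": "step_arm", "body": {"steps": [{"dx":-0.01,"dy":0,"dz":0.0005,"ax":0,"ay":0,"az":0,"claw":0},{"dx":-0.02,"dy":0,"dz":0.004,"ax":0,"ay":0,"az":0,"claw":0},{"dx":-0.03,"dy":0,"dz":0.008,"ax":0,"ay":0,"az":0,"claw":0},{"dx":-0.04,"dy":0,"dz":0.013,"ax":0,"ay":0,"az":0,"claw":0}]}}

```text
t: 22.32
ee_pos: [545.4, 72.4, 98.6]
eef_rot: [0.216, 0.052, 0.975, -0.012]
ft_force: [0.3, -0.0, -0.1]
opening: 0.1
gripper_force: 0.0
```

Request:
{"method": "step_arm", "body": {"steps": [{"dx":-0.007,"dy":0,"dz":0.0033,"ax":0,"ay":0,"az":0,"claw":0},{"dx":-0.014,"dy":0,"dz":0.0067,"ax":0,"ay":0,"az":0,"claw":0}]}}

```text
t: 22.58
ee_pos: [547.6, 72.2, 98.5]
eef_rot: [0.216, 0.052, 0.975, -0.012]
ft_force: [1.0, 0.2, 1.0]
opening: -0.1
gripper_force: 0.0
```

Request:
{"method": "step_arm", "body": {"steps": [{"dx":-0.007,"dy":0,"dz":0.0033,"ax":0,"ay":0,"az":0,"claw":0},{"dx":-0.012,"dy":0,"dz":0.006,"ax":0,"ay":0,"az":0,"claw":0}]}}

```text
t: 22.82
ee_pos: [549.6, 72.0, 98.5]
eef_rot: [0.216, 0.052, 0.975, -0.012]
ft_force: [0.4, -0.2, 0.4]
opening: -0.1
gripper_force: 0.0
```

```bash
python3 - <<'E'
from arc import *
s=r.read_state();print(inS(s['ee_pos']),s['ft_force'],s['t'],s['gripper_force'])
E
```

```text
[-3.39292156  4.69491255 98.47995058] [ 0.38104282 -0.21593176  0.36525139] 22.825 0.0
```

Request:
{"method": "step_arm", "body": {"steps": [{"dx":-0.006,"dy":0,"dz":0.003,"ax":0,"ay":0,"az":0,"claw":0},{"dx":-0.012,"dy":0,"dz":0.0065,"ax":0,"ay":0,"az":0,"claw":0}]}}

```text
t: 23.08
ee_pos: [551.6, 71.8, 98.3]
eef_rot: [0.216, 0.052, 0.975, -0.012]
ft_force: [0.1, 0.7, -1.1]
opening: 0.0
gripper_force: 0.0
```

Request:
{"method": "step_arm", "body": {"steps": [{"dx":-0.006,"dy":0,"dz":0.0033,"ax":0,"ay":0,"az":0,"claw":0},{"dx":-0.012,"dy":0,"dz":0.007,"ax":0,"ay":0,"az":0,"claw":0}]}}

```text
t: 23.32
ee_pos: [553.7, 71.5, 98.2]
eef_rot: [0.216, 0.052, 0.975, -0.012]
ft_force: [0.2, 0.2, -0.2]
opening: -0.1
gripper_force: 0.0
```

Request:
{"method": "step_arm", "body": {"steps": [{"dx":-0.006,"dy":0,"dz":0.0035,"ax":0,"ay":0,"az":0,"claw":0},{"dx":-0.012,"dy":0,"dz":0.0075,"ax":0,"ay":0,"az":0,"claw":0}]}}

```text
t: 23.58
ee_pos: [555.2, 71.4, 97.7]
eef_rot: [0.216, 0.052, 0.975, -0.012]
ft_force: [-6.7, -0.2, 6.9]
opening: 0.2
gripper_force: 5.0
```

```bash
python3 - <<'E'
from arc import *
s=r.read_state();print(inS(s['ee_pos']),s['ft_force'],s['t'],s['gripper_force'])
for f in(38,40,42): print(inS(tcp(f,h=81,zp=7)).round(1))
E
```

```text
[ 2.17598609  4.68933058 97.72568168] [-6.73696743 -0.19167524  6.8666401 ] 23.575 4.971169866621494
[ 1.5  4.5 98.2]
[ 4.9  4.5 97.8]
[ 8.2  4.5 97.3]
```

```bash
cat > arc2.py <<'E'
from arc import *
import sys
def t2(f): 
    return tcp(f,h=81 if f<65 else 59,zp=7 if f<60 else 7+1.5*(f-60)/30,lat=4.6)
f0=float(sys.argv[1]); L=[float(x) for x in sys.argv[2:]]
s=r.read_state();print(inS(s['ee_pos']),inS(t2(f0)),s['joint_positions'].round(2),s['ft_force'],s['t'])
for f in L: print(f,step(t2(f0),Rt(T),t2(f),Rt(T))[[0,2]])
E
python3 arc2.py 38.5 39.5 40.5 41.5 42.5 43.5 44.5 45.5 46.5
```

```text
[ 2.17598609  4.68933058 97.72568168] [ 2.35867575  4.6        98.11322093] [ 0.43  0.31 -0.79  2.21  0.95  0.47  0.37] [-6.73696743 -0.19167524  6.8666401 ] 23.575
39.5 [-0.0096  0.0058]
40.5 [-0.019   0.0118]
41.5 [-0.0284  0.018 ]
42.5 [-0.0376  0.0243]
43.5 [-0.0468  0.0307]
44.5 [-0.0558  0.0374]
45.5 [-0.0647  0.0442]
46.5 [-0.0735  0.0511]
```

Request:
{"method": "step_arm", "body": {"steps": [{"dx":-0.005,"dy":0,"dz":0.003,"ax":0,"ay":0,"az":0,"claw":0},{"dx":-0.0096,"dy":0,"dz":0.0058,"ax":0,"ay":0,"az":0,"claw":0}]}}

```text
t: 23.82
ee_pos: [556.2, 71.3, 97.6]
eef_rot: [0.216, 0.052, 0.975, -0.012]
ft_force: [-7.9, 0.2, 8.7]
opening: 0.1
gripper_force: 5.7
```

Request:
{"method": "step_arm", "body": {"steps": [{"dx":-0.005,"dy":0,"dz":0.003,"ax":0,"ay":0,"az":0,"claw":0},{"dx":-0.0094,"dy":0,"dz":0.006,"ax":0,"ay":0,"az":0,"claw":0},{"dx":-0.014,"dy":0,"dz":0.009,"ax":0,"ay":0,"az":0,"claw":0}]}}

```text
t: 24.2
ee_pos: [558.6, 71.1, 97.3]
eef_rot: [0.216, 0.052, 0.975, -0.012]
ft_force: [-7.7, 0.3, 8.1]
opening: -0.2
gripper_force: 5.7
```

```bash
python3 arc2.py 41 42 43 44 45 46 47 48 49 50; python3 arc2.py 50 51 52 53 54 55 56 57 58 59 60
```

```text
[ 5.66724314  4.7317537  97.31648546] [ 6.52649752  4.6        97.59774463] [ 0.43  0.31 -0.79  2.2   0.95  0.48  0.37] [-7.66679281  0.34404579  8.1429555 ] 24.2
42.0 [-0.0093  0.0062]
43.0 [-0.0185  0.0126]
44.0 [-0.0276  0.0192]
45.0 [-0.0366  0.0259]
46.0 [-0.0454  0.0327]
47.0 [-0.0541  0.0398]
48.0 [-0.0627  0.0469]
49.0 [-0.0712  0.0543]
50.0 [-0.0796  0.0617]
[ 5.66724314  4.7317537  97.31648546] [21.25525853  4.6        94.25130655] [ 0.43  0.31 -0.79  2.2   0.95  0.48  0.37] [-7.66679281  0.34404579  8.1429555 ] 24.2
51.0 [-0.0082  0.0076]
52.0 [-0.0163  0.0154]
53.0 [-0.0242  0.0233]
54.0 [-0.0321  0.0313]
55.0 [-0.0397  0.0394]
56.0 [-0.0472  0.0477]
57.0 [-0.0546  0.0562]
58.0 [-0.0619  0.0647]
59.0 [-0.0689  0.0734]
60.0 [-0.0759  0.0822]
```

Request:
{"method": "step_arm", "body": {"steps": [{"dx":-0.009,"dy":0,"dz":0.006,"ax":0,"ay":0,"az":0,"claw":0},{"dx":-0.0185,"dy":0,"dz":0.0126,"ax":0,"ay":0,"az":0,"claw":0},{"dx":-0.0276,"dy":0,"dz":0.0192,"ax":0,"ay":0,"az":0,"claw":0},{"dx":-0.0366,"dy":0,"dz":0.0259,"ax":0,"ay":0,"az":0,"claw":0}]}}

```text
t: 24.7
ee_pos: [565.5, 70.4, 96.2]
eef_rot: [0.216, 0.052, 0.975, -0.012]
ft_force: [-7.3, -0.7, 8.7]
opening: -0.1
gripper_force: 5.4
```

```bash
python3 arc2.py 45 47.5 50
```

```text
[12.51247142  4.73598307 96.23222145] [13.136711    4.6        96.39640102] [ 0.43  0.33 -0.78  2.19  0.96  0.48  0.37] [-7.34145234 -0.65083515  8.71352379] 24.7
47.5 [-0.0219  0.0174]
50.0 [-0.043   0.0358]
```

Request:
{"method": "step_arm", "body": {"steps": [{"dx":-0.009,"dy":0,"dz":0.007,"ax":0,"ay":0,"az":0,"claw":0},{"dx":-0.0176,"dy":0,"dz":0.0139,"ax":0,"ay":0,"az":0,"claw":0},{"dx":-0.026,"dy":0,"dz":0.021,"ax":0,"ay":0,"az":0,"claw":0},{"dx":-0.0345,"dy":0,"dz":0.0283,"ax":0,"ay":0,"az":0,"claw":0},{"dx":-0.043,"dy":0,"dz":0.0358,"ax":0,"ay":0,"az":0,"claw":0}]}}

```text
t: 25.32
ee_pos: [573.8, 69.5, 94.2]
eef_rot: [0.216, 0.052, 0.975, -0.012]
ft_force: [-6.2, -0.3, 7.9]
opening: 0.1
gripper_force: 4.9
```

Request:
{"method": "step_arm", "body": {"steps": [{"dx":-0.0082,"dy":0,"dz":0.0076,"ax":0,"ay":0,"az":0,"claw":0},{"dx":-0.0163,"dy":0,"dz":0.0154,"ax":0,"ay":0,"az":0,"claw":0},{"dx":-0.0242,"dy":0,"dz":0.0233,"ax":0,"ay":0,"az":0,"claw":0},{"dx":-0.0321,"dy":0,"dz":0.0313,"ax":0,"ay":0,"az":0,"claw":0},{"dx":-0.0397,"dy":0,"dz":0.0394,"ax":0,"ay":0,"az":0,"claw":0}]}}

```text
t: 25.95
ee_pos: [581.8, 68.6, 91.5]
eef_rot: [0.216, 0.052, 0.975, -0.012]
ft_force: [-5.8, -0.5, 6.8]
opening: 0.0
gripper_force: 4.4
```

```bash
python3 arc2.py 55 56 57 58 59 60 61 62 63 64 65; python3 m2.py x.png top scene
```

```text
[28.98195776  4.77582566 91.47902666] [29.15595524  4.6        91.40679677] [ 0.41  0.36 -0.76  2.15  0.99  0.49  0.36] [-5.83709298 -0.51928263  6.81551494] 25.95
56.0 [-0.0075  0.0083]
57.0 [-0.0149  0.0167]
58.0 [-0.0221  0.0253]
59.0 [-0.0292  0.034 ]
60.0 [-0.0361  0.0428]
61.0 [-0.043   0.0514]
62.0 [-0.0498  0.0601]
63.0 [-0.0564  0.069 ]
64.0 [-0.0628  0.0779]
65.0 [-0.0691  0.087 ]
[28.982  4.776 91.479] [ 0.415  0.365 -0.762  2.155  0.987  0.488  0.363] [-5.837 -0.519  6.816] 25.95
top 0.95 [200.3, 132.9, 276.0, 187.0]
scene 0.73 [185.8, 170.1, 272.4, 235.8]
```

Request:
{"method": "step_arm", "body": {"steps": [{"dx":-0.0075,"dy":0,"dz":0.0083,"ax":0,"ay":0,"az":0,"claw":0},{"dx":-0.0149,"dy":0,"dz":0.0167,"ax":0,"ay":0,"az":0,"claw":0},{"dx":-0.0221,"dy":0,"dz":0.0253,"ax":0,"ay":0,"az":0,"claw":0},{"dx":-0.0292,"dy":0,"dz":0.034,"ax":0,"ay":0,"az":0,"claw":0},{"dx":-0.0361,"dy":0,"dz":0.0428,"ax":0,"ay":0,"az":0,"claw":0}]}}

```text
t: 26.78
ee_pos: [589.6, 67.8, 88.1]
eef_rot: [0.216, 0.052, 0.975, -0.012]
ft_force: [-5.0, -0.5, 6.6]
opening: -0.5
gripper_force: 4.1
```

Request:
{"method": "step_arm", "body": {"steps": [{"dx":-0.0069,"dy":0,"dz":0.0086,"ax":0,"ay":0,"az":0,"claw":0},{"dx":-0.0137,"dy":0,"dz":0.0173,"ax":0,"ay":0,"az":0,"claw":0},{"dx":-0.0203,"dy":0,"dz":0.0262,"ax":0,"ay":0,"az":0,"claw":0},{"dx":-0.0267,"dy":0,"dz":0.0351,"ax":0,"ay":0,"az":0,"claw":0},{"dx":-0.033,"dy":0,"dz":0.0442,"ax":0,"ay":0,"az":0,"claw":0}]}}

```text
t: 27.4
ee_pos: [597.2, 67.0, 84.3]
eef_rot: [0.217, 0.052, 0.975, -0.012]
ft_force: [-5.2, -0.0, 6.5]
opening: 0.1
gripper_force: 4.3
```

```bash
python3 arc2.py 65 66 67 68 69 70 71 72 73 74 75 ; python3 arc2.py 75 76 77 78 79 80 81 82 83 84 85
```

```text
[44.39756797  4.82367368 84.33271444] [44.06539548  4.6        83.96128325] [ 0.4   0.4  -0.74  2.13  1.02  0.49  0.35] [-5.18798564 -0.04153967  6.5427802 ] 27.4
66.0 [-0.0061  0.0066]
67.0 [-0.0121  0.0133]
68.0 [-0.018   0.0202]
69.0 [-0.0238  0.0271]
70.0 [-0.0294  0.0341]
71.0 [-0.0349  0.0412]
72.0 [-0.0403  0.0484]
73.0 [-0.0455  0.0557]
74.0 [-0.0507  0.0631]
75.0 [-0.0556  0.0705]
[44.39756797  4.82367368 84.33271444] [56.10041906  4.6        77.89726751] [ 0.4   0.4  -0.74  2.13  1.02  0.49  0.35] [-5.18798564 -0.04153967  6.5427802 ] 27.4
76.0 [-0.0048  0.0076]
77.0 [-0.0095  0.0152]
78.0 [-0.0141  0.0229]
79.0 [-0.0185  0.0307]
80.0 [-0.0228  0.0385]
81.0 [-0.0269  0.0465]
82.0 [-0.0309  0.0545]
83.0 [-0.0348  0.0625]
84.0 [-0.0385  0.0707]
85.0 [-0.042   0.0788]
```

Request:
{"method": "step_arm", "body": {"steps": [{"dx":-0.0061,"dy":0,"dz":0.0066,"ax":0,"ay":0,"az":0,"claw":0},{"dx":-0.0121,"dy":0,"dz":0.0133,"ax":0,"ay":0,"az":0,"claw":0},{"dx":-0.018,"dy":0,"dz":0.0202,"ax":0,"ay":0,"az":0,"claw":0},{"dx":-0.0238,"dy":0,"dz":0.0271,"ax":0,"ay":0,"az":0,"claw":0},{"dx":-0.0294,"dy":0,"dz":0.0341,"ax":0,"ay":0,"az":0,"claw":0}]}}

```text
t: 28.02
ee_pos: [603.1, 66.4, 81.5]
eef_rot: [0.216, 0.052, 0.975, -0.012]
ft_force: [-5.6, -0.4, 6.7]
opening: 0.3
gripper_force: 3.9
```

Request:
{"method": "step_arm", "body": {"steps": [{"dx":-0.0055,"dy":0,"dz":0.0071,"ax":0,"ay":0,"az":0,"claw":0},{"dx":-0.0109,"dy":0,"dz":0.0143,"ax":0,"ay":0,"az":0,"claw":0},{"dx":-0.0161,"dy":0,"dz":0.0216,"ax":0,"ay":0,"az":0,"claw":0},{"dx":-0.0213,"dy":0,"dz":0.029,"ax":0,"ay":0,"az":0,"claw":0},{"dx":-0.0262,"dy":0,"dz":0.0364,"ax":0,"ay":0,"az":0,"claw":0}]}}

```text
t: 28.65
ee_pos: [608.9, 65.8, 78.1]
eef_rot: [0.216, 0.052, 0.975, -0.012]
ft_force: [-4.9, -0.5, 5.8]
opening: -0.3
gripper_force: 3.4
```

```bash
python3 arc2.py 75 80; python3 m2.py x.png top scene
```

```text
[56.15639026  4.85785848 78.06437553] [56.10041906  4.6        77.89726751] [ 0.39  0.43 -0.72  2.1   1.04  0.49  0.34] [-4.91645863 -0.47643695  5.81065317] 28.65
80.0 [-0.0228  0.0385]
[56.156  4.858 78.064] [ 0.386  0.431 -0.723  2.103  1.041  0.493  0.345] [-4.916 -0.476  5.811] 28.65
top 0.66 [201.8, 133.1, 276.2, 168.5]
scene 0.74 [185.4, 166.8, 266.4, 233.4]
```

Request:
{"method": "step_arm", "body": {"steps": [{"dx":-0.003,"dy":0,"dz":0.007,"ax":0,"ay":0,"az":0,"claw":0},{"dx":-0.0065,"dy":0,"dz":0.014,"ax":0,"ay":0,"az":0,"claw":0},{"dx":-0.011,"dy":0,"dz":0.0215,"ax":0,"ay":0,"az":0,"claw":0},{"dx":-0.0155,"dy":0,"dz":0.0293,"ax":0,"ay":0,"az":0,"claw":0},{"dx":-0.02,"dy":0,"dz":0.037,"ax":0,"ay":0,"az":0,"claw":0}]}}

```text
t: 29.48
ee_pos: [614.2, 65.2, 74.4]
eef_rot: [0.217, 0.052, 0.975, -0.012]
ft_force: [-3.6, -0.4, 7.0]
opening: 0.1
gripper_force: 3.3
```

```bash
python3 arc2.py 80 81 82 83 84 85 86 87 88 89 90;python3 -c "
from arc2 import *
" 80; python3 look.py c8.png
```

```text
[61.55579867  4.87874652 74.38489023] [61.64333785  4.6        74.10404652] [ 0.38  0.45 -0.71  2.09  1.05  0.49  0.34] [-3.64856284 -0.43319036  7.00594916] 29.475
81.0 [-0.0041  0.0079]
82.0 [-0.0081  0.0159]
83.0 [-0.012  0.024]
84.0 [-0.0157  0.0321]
85.0 [-0.0192  0.0403]
86.0 [-0.0226  0.0486]
87.0 [-0.0259  0.0569]
88.0 [-0.029   0.0652]
89.0 [-0.0319  0.0736]
90.0 [-0.0347  0.0821]
[61.55579867  4.87874652 74.38489023] [61.64333785  4.6        74.10404652] [ 0.38  0.45 -0.71  2.09  1.05  0.49  0.34] [-3.64856284 -0.43319036  7.00594916] 29.475
```

View pics/c8.png

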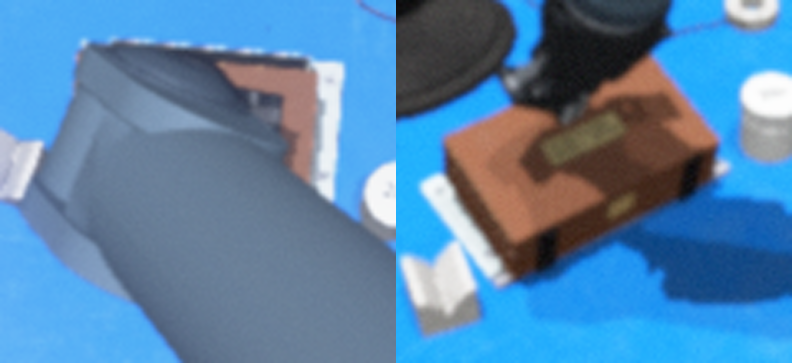

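Request:
{"method": "step_arm", "body": {"steps": [{"dx":-0.003,"dy":0,"dz":0.008,"ax":0,"ay":0,"az":0,"claw":0},{"dx":-0.007,"dy":0,"dz":0.016,"ax":0,"ay":0,"az":0,"claw":0},{"dx":-0.011,"dy":0,"dz":0.024,"ax":0,"ay":0,"az":0,"claw":0},{"dx":-0.015,"dy":0,"dz":0.032,"ax":0,"ay":0,"az":0,"claw":0}]}}

```text
t: 30.08
ee_pos: [618.5, 64.7, 71.2]
eef_rot: [0.217, 0.052, 0.975, -0.012]
ft_force: [-3.9, -1.0, 5.9]
opening: -0.1
gripper_force: 3.2
```

Request:
{"method": "step_arm", "body": {"steps": [{"dx":-0.0025,"dy":0,"dz":0.006,"ax":0,"ay":0,"az":0,"claw":0},{"dx":-0.005,"dy":0,"dz":0.0124,"ax":0,"ay":0,"az":0,"claw":0}]}}

```text
t: 30.32
ee_pos: [620.1, 64.6, 69.8]
eef_rot: [0.217, 0.052, 0.975, -0.012]
ft_force: [-3.8, -0.0, 6.0]
opening: 0.1
gripper_force: 3.1
```

```bash
python3 arc2.py 85.5 86 87 88 89 90
```

```text
[67.4545159   4.88540914 69.83899813] [67.30763537  4.6        69.39258888] [ 0.37  0.46 -0.7   2.08  1.07  0.49  0.33] [-3.79752969 -0.04233469  6.04155579] 30.325
86.0 [-0.0017  0.0041]
87.0 [-0.0049  0.0124]
88.0 [-0.008   0.0208]
89.0 [-0.011   0.0292]
90.0 [-0.0138  0.0376]
```

Request:
{"method": "step_arm", "body": {"steps": [{"dx":-0.0015,"dy":0,"dz":0.0042,"ax":0,"ay":0,"az":0,"claw":0},{"dx":-0.003,"dy":0,"dz":0.0083,"ax":0,"ay":0,"az":0,"claw":0},{"dx":-0.0045,"dy":0,"dz":0.0125,"ax":0,"ay":0,"az":0,"claw":0}]}}

```text
t: 30.7
ee_pos: [621.6, 64.4, 68.5]
eef_rot: [0.217, 0.052, 0.975, -0.012]
ft_force: [-3.7, -0.6, 5.4]
opening: 0.0
gripper_force: 3.0
```

Request:
{"method": "step_arm", "body": {"steps": [{"dx":-0.001,"dy":0,"dz":0.0032,"ax":0,"ay":0,"az":0,"claw":0},{"dx":-0.002,"dy":0,"dz":0.0064,"ax":0,"ay":0,"az":0,"claw":0}]}}

```text
t: 30.95
ee_pos: [622.4, 64.3, 67.8]
eef_rot: [0.217, 0.052, 0.975, -0.012]
ft_force: [-3.1, -0.5, 6.4]
opening: 0.2
gripper_force: 3.0
```

Request:
{"method": "step_arm", "body": {"steps": [{"dx":-0.0005,"dy":0,"dz":0.0022,"ax":0,"ay":0,"az":0,"claw":0},{"dx":-0.001,"dy":0,"dz":0.0044,"ax":0,"ay":0,"az":0,"claw":0}]}}

```text
t: 31.2
ee_pos: [622.9, 64.3, 67.4]
eef_rot: [0.217, 0.052, 0.975, -0.012]
ft_force: [-2.9, 0.8, 6.0]
opening: -0.1
gripper_force: 3.0
```

Request:
{"method": "step_arm", "body": {"steps": [{"dx":-0.001,"dy":0,"dz":0.0035,"ax":0,"ay":0,"az":0,"claw":0},{"dx":-0.002,"dy":0,"dz":0.007,"ax":0,"ay":0,"az":0,"claw":0}]}}

```text
t: 31.45
ee_pos: [623.7, 64.2, 66.6]
eef_rot: [0.217, 0.052, 0.975, -0.012]
ft_force: [-2.2, -0.7, 6.6]
opening: 0.0
gripper_force: 3.0
```

Request:
{"method": "step_arm", "body": {"steps": [{"dx":-0.0005,"dy":0,"dz":0.0025,"ax":0,"ay":0,"az":0,"claw":0},{"dx":-0.001,"dy":0,"dz":0.004,"ax":0,"ay":0,"az":0,"claw":0}]}}

```text
t: 31.7
ee_pos: [624.2, 64.1, 66.2]
eef_rot: [0.217, 0.052, 0.975, -0.012]
ft_force: [-2.4, -0.5, 6.7]
opening: -0.1
gripper_force: 3.0
```

Request:
{"method": "step_arm", "body": {"steps": [{"dx":0,"dy":0,"dz":0.0015,"ax":0,"ay":0,"az":0,"claw":0},{"dx":0,"dy":0,"dz":0.0025,"ax":0,"ay":0,"az":0,"claw":0}]}}

```text
t: 31.95
ee_pos: [624.4, 64.1, 65.9]
eef_rot: [0.217, 0.052, 0.975, -0.012]
ft_force: [-3.5, 0.1, 5.2]
opening: -0.2
gripper_force: 3.0
```

Request:
{"method": "step_arm", "body": {"steps": [{"dx":0,"dy":0,"dz":0.0015,"ax":0,"ay":0,"az":0,"claw":0},{"dx":0,"dy":0,"dz":0.0025,"ax":0,"ay":0,"az":0,"claw":0}]}}

```text
t: 32.2
ee_pos: [624.7, 64.1, 65.7]
eef_rot: [0.218, 0.052, 0.975, -0.012]
ft_force: [-2.2, -0.4, 5.9]
opening: -0.2
gripper_force: 3.0
```

Request:
{"method": "step_arm", "body": {"steps": [{"dx":0,"dy":0,"dz":0.001,"ax":0,"ay":0,"az":0,"claw":0},{"dx":0,"dy":0,"dz":0.002,"ax":0,"ay":0,"az":0,"claw":0}]}}

```text
t: 32.45
ee_pos: [624.9, 64.0, 65.4]
eef_rot: [0.218, 0.052, 0.975, -0.012]
ft_force: [-2.7, -0.8, 5.1]
opening: -0.2
gripper_force: 3.0
```

Request:
{"method": "step_arm", "body": {"steps": [{"dx":0,"dy":0,"dz":0.001,"ax":0,"ay":0,"az":0,"claw":0},{"dx":0,"dy":0,"dz":0.002,"ax":0,"ay":0,"az":0,"claw":0}]}}

```text
t: 32.7
ee_pos: [625.1, 64.0, 65.3]
eef_rot: [0.218, 0.052, 0.975, -0.012]
ft_force: [-2.3, -1.3, 5.6]
opening: -0.1
gripper_force: 3.1
```

Request:
{"method": "step_arm", "body": {"steps": [{"dx":0,"dy":0,"dz":0.0015,"ax":0,"ay":0,"az":0,"claw":0},{"dx":0,"dy":0,"dz":0.0025,"ax":0,"ay":0,"az":0,"claw":0}]}}

```text
t: 32.95
ee_pos: [625.4, 64.0, 65.0]
eef_rot: [0.218, 0.052, 0.975, -0.012]
ft_force: [-2.2, -0.8, 5.0]
opening: 0.0
gripper_force: 3.1
```

Request:
{"method": "step_arm", "body": {"steps": [{"dx":0,"dy":0,"dz":0.001,"ax":0,"ay":0,"az":0,"claw":0},{"dx":0,"dy":0,"dz":0.002,"ax":0,"ay":0,"az":0,"claw":0}]}}

```text
t: 33.2
ee_pos: [625.6, 64.0, 64.8]
eef_rot: [0.218, 0.052, 0.975, -0.012]
ft_force: [-1.9, -1.3, 6.4]
opening: 0.1
gripper_force: 3.1
```

Request:
{"method": "step_arm", "body": {"steps": [{"dx":0,"dy":0,"dz":0.001,"ax":0,"ay":0,"az":0,"claw":0},{"dx":0,"dy":0,"dz":0.002,"ax":0,"ay":0,"az":0,"claw":0}]}}

```text
t: 33.45
ee_pos: [625.7, 64.0, 64.5]
eef_rot: [0.218, 0.052, 0.975, -0.012]
ft_force: [-2.6, -0.1, 6.9]
opening: -0.1
gripper_force: 3.1
```

```bash
python3 arc2.py 90 89
```

```text
[73.13034756  4.88574457 64.52617951] [71.56938566  4.6        65.14880088] [ 0.36  0.48 -0.69  2.07  1.09  0.49  0.32] [-2.60615072 -0.12611677  6.88946785] 33.45
89.0 [ 0.0028 -0.0085]
```

Request:
{"method": "step_arm", "body": {"steps": [{"dx":0,"dy":0,"dz":0.001,"ax":0,"ay":0,"az":0,"claw":0},{"dx":0,"dy":0,"dz":0.002,"ax":0,"ay":0,"az":0,"claw":0}]}}

```text
t: 33.7
ee_pos: [626.0, 63.9, 64.3]
eef_rot: [0.218, 0.052, 0.974, -0.012]
ft_force: [-1.7, -0.1, 5.4]
opening: -0.1
gripper_force: 3.2
```

Request:
{"method": "step_arm", "body": {"steps": [{"dx":0,"dy":0,"dz":0.001,"ax":0,"ay":0,"az":0,"claw":0},{"dx":0,"dy":0,"dz":0.002,"ax":0,"ay":0,"az":0,"claw":0}]}}

```text
t: 33.95
ee_pos: [626.2, 63.9, 64.1]
eef_rot: [0.218, 0.052, 0.974, -0.012]
ft_force: [-1.1, -0.6, 5.9]
opening: 0.1
gripper_force: 3.2
```

Request:
{"method": "step_arm", "body": {"steps": [{"dx":0,"dy":0,"dz":0.001,"ax":0,"ay":0,"az":0,"claw":0},{"dx":0,"dy":0,"dz":0.002,"ax":0,"ay":0,"az":0,"claw":0}]}}

```text
t: 34.2
ee_pos: [626.4, 63.9, 63.9]
eef_rot: [0.218, 0.052, 0.974, -0.012]
ft_force: [-2.0, 0.0, 6.8]
opening: -0.0
gripper_force: 3.2
```

Request:
{"method": "step_arm", "body": {"steps": [{"dx":0,"dy":0,"dz":0.001,"ax":0,"ay":0,"az":0,"claw":0},{"dx":0,"dy":0,"dz":0.002,"ax":0,"ay":0,"az":0,"claw":0}]}}

```text
t: 34.45
ee_pos: [626.5, 63.9, 63.7]
eef_rot: [0.218, 0.052, 0.974, -0.012]
ft_force: [-3.2, -0.7, 7.5]
opening: -0.3
gripper_force: 3.8
```

Request:
{"method": "step_arm", "body": {"steps": [{"dx":0,"dy":0,"dz":0.001,"ax":0,"ay":0,"az":0,"claw":0},{"dx":0,"dy":0,"dz":0.002,"ax":0,"ay":0,"az":0,"claw":0}]}}

```text
t: 34.7
ee_pos: [626.6, 63.8, 63.6]
eef_rot: [0.218, 0.052, 0.974, -0.012]
ft_force: [-4.6, -0.5, 10.0]
opening: -0.1
gripper_force: 4.8
```

Request:
{"method": "step_arm", "body": {"steps": [{"dx":0,"dy":0,"dz":0.001,"ax":0,"ay":0,"az":0,"claw":0},{"dx":0,"dy":0,"dz":0.002,"ax":0,"ay":0,"az":0,"claw":0}]}}

```text
t: 34.95
ee_pos: [626.6, 63.9, 63.6]
eef_rot: [0.218, 0.052, 0.974, -0.012]
ft_force: [-5.1, -2.1, 10.4]
opening: 0.0
gripper_force: 5.8
```

Request:
{"method": "step_arm", "body": {"steps": [{"dx":0.0008,"dy":0,"dz":0.0015,"ax":0,"ay":0,"az":0,"claw":0},{"dx":0.0008,"dy":0,"dz":0.0018,"ax":0,"ay":0,"az":0,"claw":0}]}}

```text
t: 35.2
ee_pos: [626.7, 63.9, 63.5]
eef_rot: [0.218, 0.052, 0.974, -0.012]
ft_force: [-6.4, -1.5, 13.1]
opening: -0.1
gripper_force: 6.5
```

Request:
{"method": "step_arm", "body": {"steps": [{"dx":0,"dy":0,"dz":0,"ax":0,"ay":0,"az":0,"claw":0}]}}

```text
t: 35.33
ee_pos: [626.7, 63.9, 63.5]
eef_rot: [0.218, 0.052, 0.974, -0.012]
ft_force: [-6.8, -2.4, 13.3]
opening: 0.4
gripper_force: 6.4
```

Request:
{"method": "step_arm", "body": {"steps": [{"dx":0.0015,"dy":0,"dz":0.001,"ax":0,"ay":0,"az":0,"claw":0},{"dx":0.0015,"dy":0,"dz":0.001,"ax":0,"ay":0,"az":0,"claw":0}]}}

```text
t: 35.58
ee_pos: [626.7, 63.9, 63.5]
eef_rot: [0.219, 0.052, 0.974, -0.012]
ft_force: [-5.9, -1.4, 13.5]
opening: 0.0
gripper_force: 6.8
```

Request:
{"method": "step_arm", "body": {"steps": [{"dx":0,"dy":0,"dz":0,"ax":0,"ay":0,"az":0,"claw":0},{"dx":0,"dy":0,"dz":0,"ax":0,"ay":0,"az":0,"claw":0},{"dx":0,"dy":0,"dz":0,"ax":0,"ay":0,"az":0,"claw":0},{"dx":0,"dy":0,"dz":0,"ax":0,"ay":0,"az":0,"claw":0}]}}

```text
t: 36.08
ee_pos: [626.7, 63.9, 63.5]
eef_rot: [0.218, 0.052, 0.974, -0.012]
ft_force: [-6.7, -1.8, 14.3]
opening: 0.1
gripper_force: 6.8
```

Request:
{"method": "step_arm", "body": {"steps": [{"dx":0,"dy":0,"dz":0,"ax":0,"ay":0,"az":0,"claw":0},{"dx":0,"dy":0,"dz":0,"ax":0,"ay":0,"az":0,"claw":0}]}}

```text
t: 36.33
ee_pos: [626.7, 63.9, 63.5]
eef_rot: [0.218, 0.052, 0.974, -0.012]
ft_force: [-7.1, -1.3, 13.1]
opening: 0.3
gripper_force: 6.8
```

```bash
python3 - <<'E'
from arc import *
s=r.read_state();print(inS(s['ee_pos']),s['ft_force'],s['joint_positions'].round(2))
p=np.array(s['ee_pos']);Q=rot(s['eef_rot']).as_matrix()
for d in([0,0,3],[0,0,40],[0,0,120]): print(step(p,Q,p+d,Q))
E
```

```text
[74.08021468  4.94415712 63.47604513] [-7.08021784 -1.29464546 13.07378979] [ 0.36  0.48 -0.68  2.07  1.1   0.49  0.31]
[-0.0085 -0.     -0.0181  0.      0.      0.    ]
[-0.1139 -0.0003 -0.2411  0.      0.      0.    ]
[-0.3417 -0.0008 -0.7234  0.      0.      0.    ]
```

Request:
{"method": "step_arm", "body": {"steps": [{"dx":0.002,"dy":0,"dz":0.001,"ax":0,"ay":0,"az":0,"claw":0},{"dx":0.002,"dy":0,"dz":0.001,"ax":0,"ay":0,"az":0,"claw":0},{"dx":0.002,"dy":0,"dz":0.001,"ax":0,"ay":0,"az":0,"claw":0}]}}

```text
t: 36.7
ee_pos: [626.7, 63.9, 63.4]
eef_rot: [0.219, 0.052, 0.974, -0.012]
ft_force: [-6.6, -1.5, 14.3]
opening: 0.3
gripper_force: 7.2
```

Request:
{"method": "step_arm", "body": {"steps": [{"dx":0,"dy":0,"dz":0,"ax":0,"ay":0,"az":0,"claw":0},{"dx":0,"dy":0,"dz":0,"ax":0,"ay":0,"az":0,"claw":0},{"dx":0,"dy":0,"dz":0,"ax":0,"ay":0,"az":0,"claw":0},{"dx":0,"dy":0,"dz":0,"ax":0,"ay":0,"az":0,"claw":0},{"dx":0,"dy":0,"dz":0,"ax":0,"ay":0,"az":0,"claw":0}]}}

```text
t: 37.33
ee_pos: [626.7, 63.9, 63.5]
eef_rot: [0.219, 0.052, 0.974, -0.012]
ft_force: [-7.1, -0.8, 14.8]
opening: 0.1
gripper_force: 7.2
```

Seated (≈14.5 N for over half a second). Lift straight off.

Request:
{"method": "step_arm", "body": {"steps": [{"dx":-0.003,"dy":0,"dz":-0.008,"ax":0,"ay":0,"az":0,"claw":0},{"dx":-0.0085,"dy":0,"dz":-0.018,"ax":0,"ay":0,"az":0,"claw":0},{"dx":-0.04,"dy":0,"dz":-0.085,"ax":0,"ay":0,"az":0,"claw":0},{"dx":-0.11,"dy":0,"dz":-0.24,"ax":0,"ay":0,"az":0,"claw":0},{"dx":-0.2,"dy":0,"dz":-0.45,"ax":0,"ay":0,"az":0,"claw":0},{"dx":-0.3,"dy":0,"dz":-0.7,"ax":0,"ay":0,"az":0,"claw":0},{"dx":-0.3,"dy":0,"dz":-0.7,"ax":0,"ay":0,"az":0,"claw":0}]}}

```text
t: 38.2
ee_pos: [623.4, 65.1, 178.5]
eef_rot: [0.22, 0.052, 0.974, -0.011]
ft_force: [-0.7, 0.9, 0.1]
opening: -0.1
gripper_force: 0.0
```

```bash
cat > fin.py <<'E'
from fit import *; from go import *
np.set_printoptions(precision=3,suppress=True)
s=r.read_state();print(inS(s['ee_pos']),s['ft_force'],s['t'])
FL=[(a,b,c) for a in(-51,49) for b in(-85,85) for c in(0,52)]
for c in('scene','top'):
    im=cam(c);a=get(c,'gauge_case')
    if c=='scene': save(im,'s9.png')
    if not a: continue
    print(c,a[0]['score'],a[0]['box'])
    cf=lambda im,x,y,yaw,z:hullmask(im,place(np.array(FL)+[0,0,z],x,y,yaw))
    m=a[0]['region'].astype(float)
    x,f=fit(cf,{'t':im},{'t':m},{'t':1},[(570,640),(45,85),(-.2,.0),(8,9)]);print(x,f,inS([*x[:2],0]))
for n in('v_block','objective_can','ring_gauge','usb_stick','eraser'):
    l=landmark_of('scene',n);print(n,[i['position'] for i in l[:1]])
E
python3 fin.py
```

```text
[ 70.734   5.782 178.505] [-0.712  0.947  0.065] 38.2
v_block [[245.9, 185.4]]
objective_can [[196.2, 281.8]]
ring_gauge [[153.4, 280.3]]
usb_stick [[225.9, 353.6]]
eraser [[323.3, 219.2]]
```

View pics/s9.png

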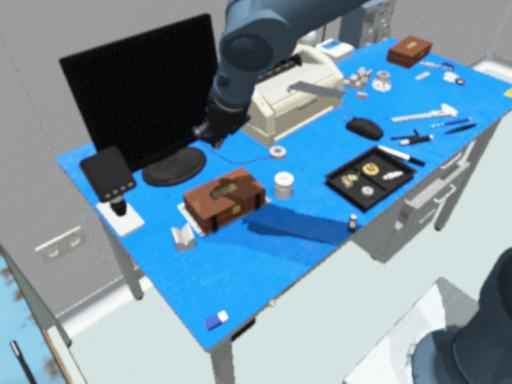

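```bash
sed -i 's/>.4: return/>.15: return/' fit.py; python3 fin.py
```

```text
[ 68.427   4.738 174.876] [ 0.945  0.049 -0.612] 39.05
scene 0.73 [180.7, 165.3, 263.8, 232.1]
[603.342  66.583  -0.109   8.122] 86.125 [50.591  5.065  0.   ]
v_block [[245.4, 183.4]]
objective_can [[195.5, 284.6]]
ring_gauge [[153.7, 278.2]]
usb_stick [[226.5, 353.2]]
eraser [[228.3, 351.2]]
```

```bash
python3 -c "
from rig import r
print(r.job_done())"
```

```text
the job is handed in; nothing more can be done
None
```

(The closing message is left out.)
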